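Tap a block home on its parallels in a small vise

TASK

Lift the aluminium block out of its rack, put it down on the rubber pad and take it again by its two ends, so that it can be set level in the mouth of the vise jaws with its long sides against the jaws, and let go of it there. Then, with the soft-faced tapper and not with the fingers, drive the block down between the jaws until it sits flat on both parallels and they can no longer slide. Swing the vise's lever fully round to lock it, stand the tapper upright back on the dryer top, and leave the other things where they are.

Things in the scene. Friction and masses are not known exactly. Their poses are not given: they have to be found in the camera images.
- block: The workpiece: plain aluminium block with small dark port marks, 24 mm (its x) by 58 mm (its y) by 33 mm high (z), 0.13 kg. Origin: centre of its underside. It starts upright in the rack. Held by its ends it can pivot about the line between the fingers: grip it firmly and low, fingertips about 8 mm above its underside.
- rack: Grey plastic cradle fixed on the dryer top, base 50 mm (x) by 78 mm (y), 6 mm thick. The block stands on the base, its length along the rack's y. Walls 40 mm wide rise 2.5 mm beyond the block's ends to 39 mm above the dryer top, so there it can be taken only by its open long sides. Origin: centre of its underside.
- pad: Flat black rubber pad fixed on the dryer top, 90 by 90 mm, 4 mm thick, clear of other things. Origin: centre of its underside; top 4 mm above it.
- vise: Small self-centring steel vise fixed on the dryer top. Origin: on the dryer top midway between the jaws; x = the way the jaws move, y = along the jaws. Base 12 mm thick, x -50 to +76 mm, y -35 to +35 mm. Two spring-loaded jaws, each 44 mm long (y +-22), outer sides at x +-28 mm, tops at z 52 mm; slides behind them reach x +-50 mm, z 30 mm. Start: jaws open to receive the block.
- vise_mouth (a point): Point midway between the jaws, 35 mm above the dryer top. The mouth is 32 mm wide from z 52 down to 42 mm, then both jaws bevel in to a gap of 20 mm at z 32 mm and below. The 24 mm block let go here, its y along the vise's y, rests level on both bevels with its underside at about this point; its ends stand 7 mm out of the jaws.
- vise_seat (a point): Point midway between the jaws at the parallels' top, 24 mm above the dryer top: the block's underside when seated (its top then at z 57 mm). A push of some 8 to 20 N down on the middle of the block's top spreads the jaws and slides it down; friction holds it wherever the push ends. With the lever locked the jaws are closer and the block will not go in.
- parallel_1: One of two loose steel parallels, 5 mm thick (x), 66 mm long (y), 12 mm high (z), standing on edge on the vise base between the jaws, near x = +5.5 mm of the vise, along its y. Origin: centre of its underside. Already in place; leave it there.
- parallel_2: The other parallel, same size, near x = -5.5 mm of the vise. Already in place; leave it there.
- lever (a joint): Cam lever of the vise, hinged about the vertical at the vise's (60, -20) mm: 0 = open (start, arm points along the vise's +x), grows anticlockwise seen from above, 1.4 rad = end stop, locked (arm nearly along the vise's +y). Stays where it is left; needs 2 to 3 N at the knob.
- lever_knob (a point): Top centre of the round upright black knob of the lever, 16 mm in diameter, 55 mm from the lever's axis, 60 mm above the dryer top. The knob stands clear from 30 mm above the dryer top up to here.
- tapper: Soft-faced tapper standing upright on its face on the dryer top, 0.22 kg, 98 mm tall: white plastic face 24 mm in diameter below (18 mm high), steel shank 22 mm up to 42 mm, grip 18 mm in diameter from 44 to 88 mm, 20 mm cap above. Origin: centre of the face (its lower end); z runs up the grip.
- ptfe_tape: Bystander, loose: spool of thread tape, 51 mm across, 13 mm high, behind the vise. Origin: centre of its underside.
- beaker: Bystander, loose: clear 54 mm beaker, 70 mm high, behind the vise. Origin: centre of its underside.
- vial_1: Bystander, loose: 28 mm glass vial with a screw cap, 58 mm high, behind the vise. Origin: centre of its underside.
- tee_fitting: Bystander, loose: black push-in tee fitting, 50 mm long, 16 mm high, beside the vise. Origin: centre of its underside.
- spare_nozzle: Bystander, loose: small brass-coloured nozzle, 24 mm across, 40 mm high, standing near the left edge. Origin: centre of its underside.
Not all that is in view belongs to the job. There is more than one size of the block; the one meant has the size given above.

How it is judged:
By the outcome, as a careful person would: the job done as asked, in the order asked, and still so for the second after the job is handed in, with the robot touching nothing.
It also fails if it takes over 72 s, if anything falls off the work surface, if the arm or the gripper's body presses on something with over 40 N, if the wrist force passes 120 N, or if a joint passes its speed limit or range.

ROBOT

A 7-joint arm with a two-finger parallel gripper is mounted at the origin on a cart in front of the work surface, level with it; the furniture and walls round the work are solid. World frame = base frame: x ahead of the robot, y to its left, z up, the work surface at z = 0. Lengths are in m, angles in rad, forces in N, time in s.
With the tool pointing down it reaches from about 0.4 to 0.875 m from the base axis. Payload 19.3 kg.
Tool frame: the origin (TCP) lies at the very end of the fingers, on their centre line; the grasp point (between the pads) lies 19 mm behind it; z points along the fingers, x is the direction in which the jaws open and shut, and the axes are right-handed (so a half turn about z gives the same grasp; the last joint's range is limited). The gripper opens to 85 mm and grips with 20 to 120 N. Pads are 22 mm wide; open, the fingers measure 114 mm over their backs; the gripper's body (76 mm by 85 mm) begins 54 mm behind the grasp point. The pads swing forward as they close: fully open they stand 13 mm farther back than shut.
Start: joints at [-1.306, 0.521, -0.036, 1.599, 0.021, 1.021, -0.113], TCP at [0.205, 0.59, 0.231] pointing down, gripper open.
Joint ranges: [-2.91, 2.91], [-0.3, 2.13], [-1.5, 1.42], [0.17, 2.43], [-1.26, 4.41], [0.16, 1.93], [-2.52, 2.52]. Speed limits (rad/s): [1.89, 1.89, 2.39, 2.39, 3.01, 3.01, 3.01].

INTERFACE

Orientations are given as [roll, pitch, yaw] about the fixed x, y, z axes, in that order (R = Rz(yaw) Ry(pitch) Rx(roll)).
In Python, from workcell import bot gives the robot as it stands.
- The arm moves only by the tool jog_arm, never from a script. Its argument "increments" is a list of rows, each an object of numbers: "wx", "wy", "wz": the turn, a rotation vector about the tool's x, y, z in degrees; "x", "y", "z": the shift along the tool's x, y, z in cm; "claw": the opening in per cent of the stroke, from 0 (shut) to 100 (fully open). A call has 1 to 10 rows; each row is the pose to reach, as a shift and turn from the pose measured when the call began, along the tool's axes at that moment; what a row does not reach only later rows make up. A row lasts 1/8 s, in which the tool goes at most 62.5 mm and 10.7 degrees, less where a joint would pass 70% of its speed; a pose out of reach is approached as far as the arm can. A call with a gripper value outside its range is refused whole. The fingers move at their own pace and stop on an object; "squeeze" is the grip in N (left out, the last holds). Time passes only in rows, so rows that repeat a pose let the fingers close. It gives the time, the measured TCP pose, the force and the opening at its end, in the units of the state.
- bot.observe(): the state, without advancing time (a new reading comes with each control period).
- bot.grab_frame(name): name is "scene" or "top"; returns a dict with "pixels" (480x640x3 uint8, red, green, blue), "fov_y" (degrees; the focal length in pixels is half the picture's height over the tangent of half this angle, whatever the lens; pixels are square), "cx", "cy" (the principal point, pixels), "origin" and "orientation" of the camera in the world. Camera axes: x right, y down, z forward; pixel columns grow to the right and rows downward; lengths in m; the calibration is good to about 2 mm. A picture is of the moment at which its call begins. There is no depth.
- bot.job_done(): hands the job in, once; it reports no verdict.
The state is a dict: "clock": time; "qpos": joint angles; "qd": joint speeds; "joint_efforts": joint torques, N m; "position": TCP position; "tool_rot": TCP orientation; "force": force on the tool from outside, world axes, zero at the start; "moment": the same for the moment, N m; "grip_width": finger opening in m.
Only numpy, scipy, OpenCV 4.12 (cv2) and the standard library are available. Lean on these libraries where they do the work, as an engineer would, in place of code of your own. Each camera call takes 0.05 s, during which the arm holds its last target.

## Working session

There is one attempt and no reset: what is moved stays moved. The work goes in short steps, Python scripts to look and compute and a tool call to move; the robot and the scene stay as the last step left them, time stands still between calls to the robot, and variables do not carry over. Pictures are saved under pics/ and viewed, and the job is handed in when it is done.

Besides the shell and the picture viewer there is one more tool, called after "Emit:" as a command line: name --argument value ..., lists and objects as JSON in quotes. jog_arm: Moves the arm, as the interface text tells. Its arguments: {"type":"object","properties":{"increments":{"type":"array","items":{"type":"object","properties":{"wx":{"type":"number"},"wy":{"type":"number"},"wz":{"type":"number"},"x":{"type":"number"},"y":{"type":"number"},"z":{"type":"number"},"claw":{"type":"number"}}}},"squeeze":{"type":"number"}},"required":["increments"]}

```bash
ls; mkdir -p pics
python3 - <<'E'
from workcell import bot
import cv2
s=bot.observe();print({k:(v if not hasattr(v,'round') else v) for k,v in s.items()})
for n in("scene","top"):
    f=bot.grab_frame(n);cv2.imwrite(f"pics/{n}0.png",f["pixels"][:,:,::-1])
    print(n,{k:v for k,v in f.items() if k!="pixels"})
E
```

```text
pics
{'clock': 0.0, 'qpos': array([-1.30623392,  0.52203985, -0.03633695,  1.60001382,  0.02122328,
        1.02110174, -0.11277106]), 'qd': array([ 0.00020925, -0.00191435, -0.00011779, -0.0023973 ,  0.00102238,
       -0.00045009,  0.00181628]), 'joint_efforts': array([-3.54060239e-04, -9.27116561e+01,  1.97914816e+00, -3.69923151e+01,
        1.77694269e-02,  8.29361379e-03, -2.12403296e-05]), 'position': array([0.20526333, 0.58996544, 0.23070746]), 'tool_rot': array([3.14149312e+00, 1.17279859e-03, 1.23607338e+00]), 'force': array([-0.50651657,  0.66963604, -0.14509459]), 'moment': array([ 0.02635196,  0.0426409 , -0.02800514]), 'grip_width': 0.08542441911412815}
scene {'fov_y': 51.126159938122555, 'cx': 323.37833741623683, 'cy': 244.78437291413584, 'origin': array([ 0.88731693, -0.27481694,  0.85895375]), 'orientation': array([-2.57981907,  0.01009315,  0.87387528])}
top {'fov_y': 50.861294262699616, 'cx': 317.2872902593337, 'cy': 244.38136766521177, 'origin': array([0.27063648, 0.03829658, 1.17169451]), 'orientation': array([-2.95142122, -0.02730446, -1.56451751])}
```

View pics/scene0.png

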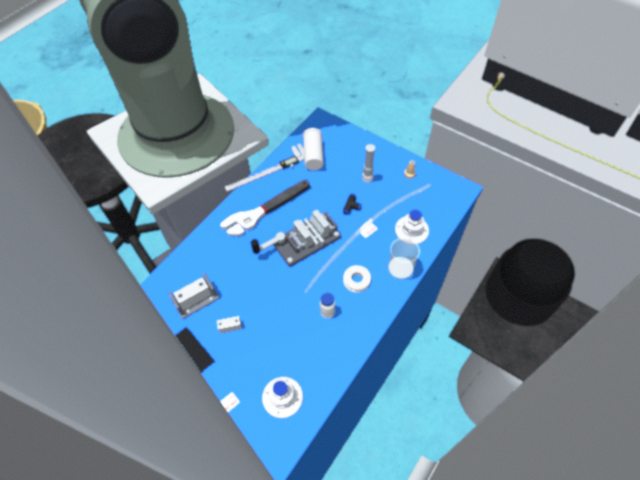

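View pics/top0.png

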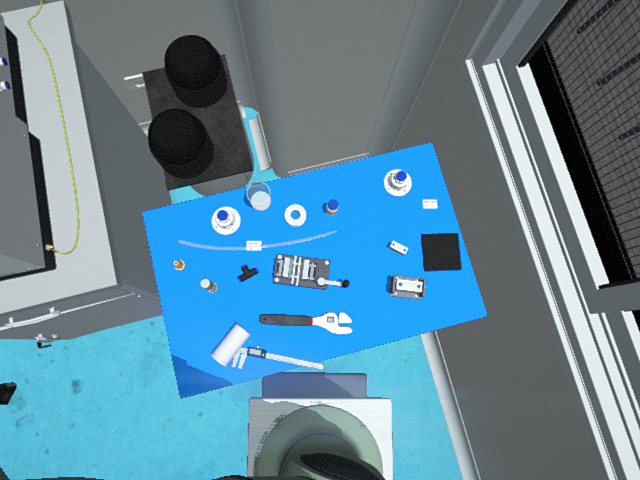

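```bash
cat > h.py <<'E'
import numpy as np,cv2
from scipy.spatial.transform import Rotation as R
from workcell import bot
def cam(f):
    F=240/np.tan(np.radians(f["fov_y"])/2)
    K=np.array([[F,0,f["cx"]],[0,F,f["cy"]],[0,0,1]])
    return K,R.from_euler('xyz',f["orientation"]).as_matrix(),np.array(f["origin"])
def proj(f,p):
    K,M,o=cam(f);q=K@(M.T@(np.array(p)-o));return q[:2]/q[2],q[2]
def ray(f,u):
    K,M,o=cam(f);d=M@np.linalg.inv(K)@np.array([u[0],u[1],1.]);return o,d/np.linalg.norm(d)
def onz(f,u,z):
    o,d=ray(f,u);return o+d*(z-o[2])/d[2]
def tri(f,u,g,v):
    o,d=ray(f,u);p,e=ray(g,v);A=np.stack([d,-e],1);t=np.linalg.lstsq(A,p-o,rcond=None)[0]
    a=o+d*t[0];b=p+e*t[1];return (a+b)/2,np.linalg.norm(a-b)
E
python3 - <<'E'
from h import *
for n in("scene","top"):
    f=bot.grab_frame(n)
    for p in([0,0,0],[.205,.59,.23],[.4,0,0],[.4,.2,0],[.4,-.2,0]):print(n,p,proj(f,p))
E
```

```text
scene [0, 0, 0] (array([175.30893587, 132.42786854]), np.float64(1.1863817872992717))
scene [0.205, 0.59, 0.23] (array([428.54098681, -18.08212161]), np.float64(1.1047412635480347))
scene [0.4, 0, 0] (array([277.48027977, 241.11819897]), np.float64(1.0207979506844553))
scene [0.4, 0.2, 0] (array([351.04132771, 190.8556976 ]), np.float64(1.087870141487822))
scene [0.4, -0.2, 0] (array([193.57265036, 298.45027153]), np.float64(0.9537257598810889))
top [0, 0, 0] (array([319.39561691, 468.12504821]), np.float64(1.099921153513636))
top [0.205, 0.59, 0.23] (array([ -7.4361293 , 377.13643891]), np.float64(0.8978194637662011))
top [0.4, 0, 0] (array([320.33780949, 285.08740849]), np.float64(1.1755978888744376))
top [0.4, 0.2, 0] (array([234.13926069, 284.28878866]), np.float64(1.1704735913115347))
top [0.4, -0.2, 0] (array([405.78816025, 285.87909635]), np.float64(1.1807221864373407))
```

Run:
```python
import cv2
a=cv2.imread("pics/top0.png");b=cv2.imread("pics/scene0.png")
cv2.imwrite("pics/t1.png",cv2.resize(a[240:310,260:365],None,fx=7,fy=7,interpolation=cv2.INTER_CUBIC))
cv2.imwrite("pics/t2.png",cv2.resize(a[215:315,370:480],None,fx=6,fy=6,interpolation=cv2.INTER_CUBIC))
cv2.imwrite("pics/s1.png",cv2.resize(b[190:280,240:350],None,fx=6.5,fy=6.5,interpolation=cv2.INTER_CUBIC))
cv2.imwrite("pics/s2.png",cv2.resize(b[265:385,150:260],None,fx=5,fy=5,interpolation=cv2.INTER_CUBIC))
cv2.imwrite("pics/s3.png",cv2.resize(b[130:220,330:430],None,fx=6,fy=6,interpolation=cv2.INTER_CUBIC))
```

```text
(no output)
```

View pics/t1.png

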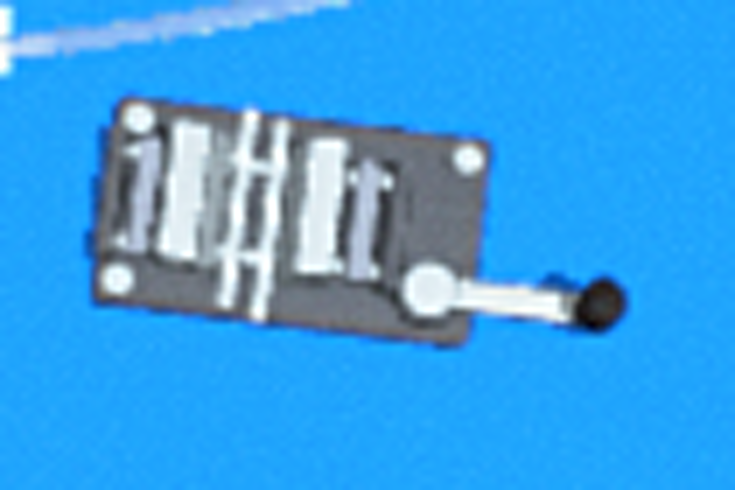

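View pics/t2.png

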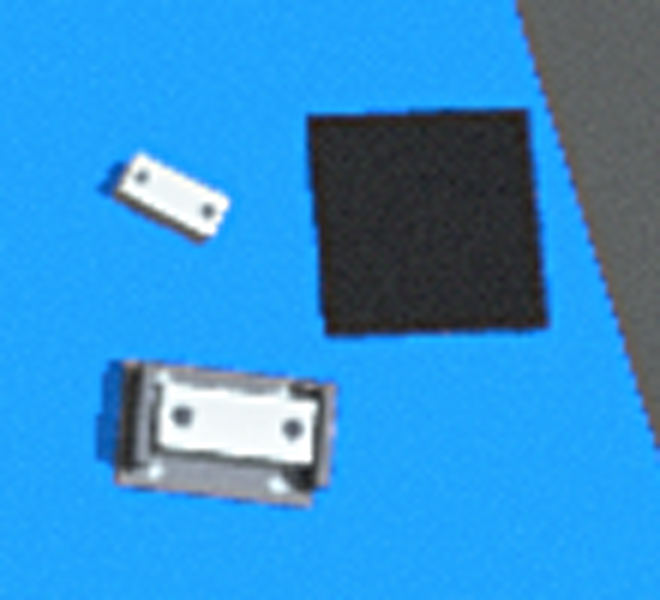

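View pics/s1.png

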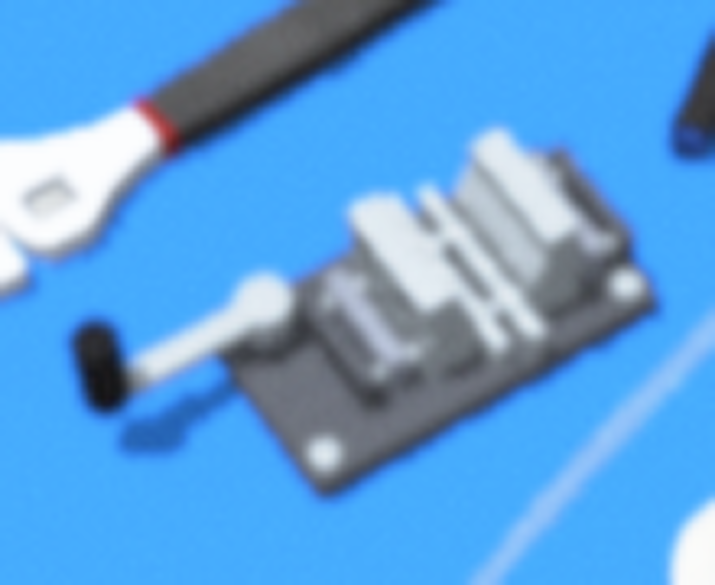

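View pics/s2.png

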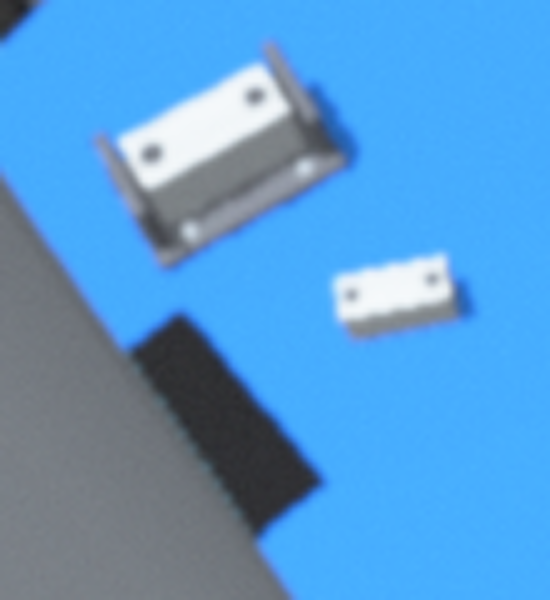

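View pics/s3.png

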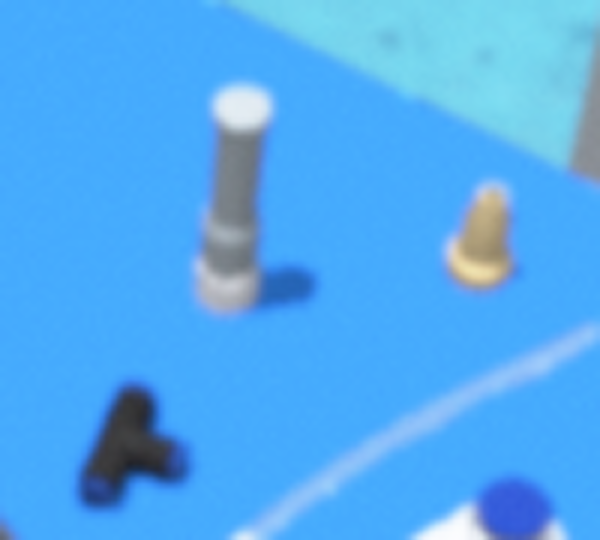

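```bash
cat > meas.py <<'E'
from h import *
ft=bot.grab_frame("top");fs=bot.grab_frame("scene")
T1=lambda u,v:((u+.5)/7-.5+260,(v+.5)/7-.5+240)
T2=lambda u,v:((u+.5)/6-.5+370,(v+.5)/6-.5+215)
S1=lambda u,v:((u+.5)/6.5-.5+240,(v+.5)/6.5-.5+190)
S2=lambda u,v:((u+.5)/5-.5+150,(v+.5)/5-.5+265)
S3=lambda u,v:((u+.5)/6-.5+330,(v+.5)/6-.5+130)
np.set_printoptions(precision=4,suppress=True)
def pr(n,a,b):
    p,e=tri(ft,a,fs,b);print(n,p*1000,"gap",round(e*1000,1));return p
a=pr("port L",T2(182,416),S2(255,96));b=pr("port R",T2(292,429),S2(152,152))
print("block",(a+b)/2,np.degrees(np.arctan2(*(a-b)[1::-1])))
c=[onz(ft,T2(*q),.039) for q in((162,380),(318,402),(310,464),(157,446))];print("blk corners",np.mean(c,0),np.linalg.norm(c[0]-c[1]),np.linalg.norm(c[1]-c[2]))
c2=[onz(fs,S2(*q),.039) for q in((118,133),(262,62),(290,105),(150,190))];print("scene",np.mean(c2,0),np.linalg.norm(c2[0]-c2[1]),np.linalg.norm(c2[1]-c2[2]))
A=[T1(*q) for q in((178,122),(212,126),(195,258),(160,252))]
B=[T1(*q) for q in((310,140),(347,142),(335,272),(295,270))]
As=[S1(*q) for q in((575,225),(545,240),(470,150),(500,128))]
Bs=[S1(*q) for q in((452,285),(418,308),(350,210),(390,195))]
# order: (+y_v far from..)
ja=pr("jawA",np.mean(A,0),np.mean(As,0));jb=pr("jawB",np.mean(B,0),np.mean(Bs,0))
print("vise",(ja+jb)/2,"xdir deg",np.degrees(np.arctan2(*(jb-ja)[1::-1])))
for J in(A,B,):
    P=[onz(ft,q,.052) for q in J];print(np.mean(P,0)*1000,"ydir",[np.degrees(np.arctan2(*(P[i]-P[j])[1::-1])) for i,j in((0,3),(1,2))])
for J in(As,Bs):
    P=[onz(fs,q,.052) for q in J];print("s",np.mean(P,0)*1000)
P=[onz(ft,T1(*q),.012) for q in((122,98),(490,145),(465,345),(95,300))]
print("base",np.mean(P,0)*1000,[np.degrees(np.arctan2(*(P[i]-P[j])[1::-1])) for i,j in((1,0),(2,3),(0,3),(1,2))],np.linalg.norm(P[0]-P[1]),np.linalg.norm(P[1]-P[2]))
print("knob");pr("knob",T1(601,304),S1(95,335));
print("cap")
import sys
E
cat >> meas.py <<'E'
pr("tapper cap",tuple(np.array([205.,283.])),S3(243,107))
P=[onz(ft,T2(*q),.004) for q in((308,116),(528,108),(548,326),(326,336))]
print("pad",np.mean(P,0)*1000,[np.degrees(np.arctan2(*(P[i]-P[j])[1::-1])) for i,j in((1,0),(2,3),(0,3),(1,2))],np.linalg.norm(P[0]-P[1]))
E
python3 meas.py
python3 - <<'E'
import cv2
a=cv2.imread("pics/top0.png")
cv2.imwrite("pics/t3.png",cv2.resize(a[230:310,160:270],None,fx=7,fy=7,interpolation=cv2.INTER_CUBIC))
E
```

```text
port L [ 401.2152 -178.2674   34.0623] gap 3.3
port R [ 396.6179 -219.8268   34.4382] gap 3.4
block [ 0.3989 -0.199   0.0343] 83.68754798057729
blk corners [ 0.3976 -0.1995  0.039 ] 0.05953551002981899 0.023774847157737256
scene [ 0.4023 -0.1971  0.039 ] 0.05712745391548495 0.022058871336388446
jawA [436.7717  80.2761  46.2858] gap 3.9
jawB [431.8556  37.0367  47.3587] gap 4.7
vise [0.4343 0.0587 0.0468] xdir deg -96.48636852898727
[435.002  78.359  52.   ] ydir [np.float64(-6.724864998568088), np.float64(-6.292949404404473)]
[430.1209  35.0132  52.    ] ydir [np.float64(-5.8518417323137655), np.float64(-4.674320681485416)]
s [440.6029  79.586   52.    ]
s [435.3122  37.3724  52.    ]
base [430.4902  44.3178  12.    ] [np.float64(-96.75686700042436), np.float64(-96.42269333286272), np.float64(-6.276646597119614), np.float64(-6.943111040960195)] 0.12335658186481843 0.06717762022551683
knob
knob [400.2106 -52.5159  52.7097] gap 3.8
cap
tapper cap [393.065  250.9181  93.5213] gap 4.3
pad [ 482.2185 -284.797     4.    ] [np.float64(-87.1926787701852), np.float64(-86.84325575365497), np.float64(2.7347971139770393), np.float64(2.50478864853941)] 0.08823075627065202
```

View pics/t3.png

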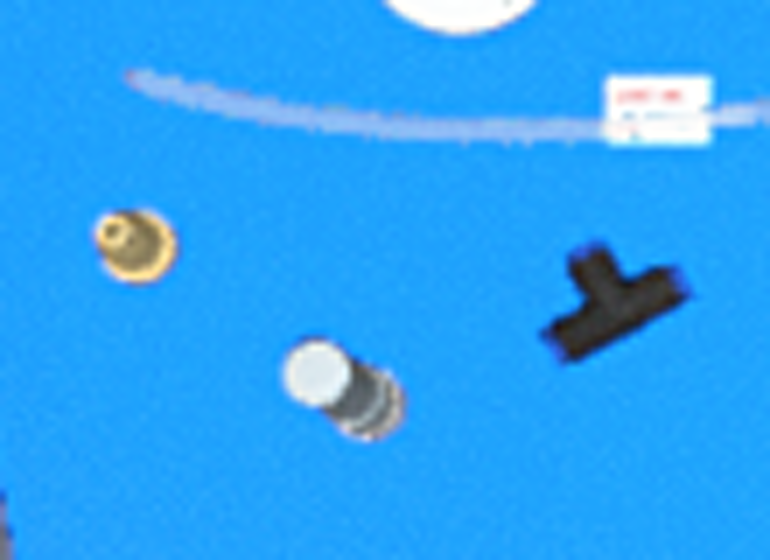

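```bash
cat > plan.py <<'E'
from h import *
import sys
s=bot.observe()
p=s["position"];M=R.from_euler('xyz',s["tool_rot"])
print("clk %.2f"%s["clock"],"pos",np.round(p*1000,1),"rpy",np.round(np.degrees(s["tool_rot"]),1),"F",np.round(s["force"],1),"w",round(s["grip_width"]*1000,1),"q",np.round(s["qpos"],2))
a=[float(v) for v in sys.argv[1:]]
while a:
    x,y,z,yaw=a[:4];a=a[4:]
    d=M.inv().apply(np.array([x,y,z])/1000-p)*100
    w=(M.inv()*R.from_euler('xyz',[np.pi,0,np.radians(yaw)])).as_rotvec(degrees=True)
    print("target",x,y,z,yaw,"-> xyz",np.round(d,2),"w",np.round(w,1))
E
python3 - <<'E'
from h import *
ft=bot.grab_frame("top");fs=bot.grab_frame("scene")
T3=lambda u,v:((u+.5)/7-.5+160,(v+.5)/7-.5+230)
S3=lambda u,v:((u+.5)/6-.5+330,(v+.5)/6-.5+130)
print(onz(ft,T3(317,373),.098),onz(fs,S3(243,107),.098),tri(ft,T3(317,373),fs,S3(243,107)))
print(onz(ft,T3(137,247),.01))
E
python3 plan.py 450 200 200 25 400 -198 90 -6
```

```text
[0.39165011 0.24848966 0.098     ] [0.39680335 0.2499346  0.098     ] (array([0.39323463, 0.25102911, 0.09365458]), np.float64(0.00392648696716713))
[0.44271019 0.32676107 0.01      ]
clk 0.40 pos [205.4 590.2 231.2] rpy [180.    0.   70.8] F [ 0.5 -0.1  0.3] w 85.2 q [-1.31  0.52 -0.04  1.6   0.02  1.02 -0.11]
target 450.0 200.0 200.0 25.0 -> xyz [-28.82  35.93   3.13] w [ 0.   0.  45.8]
target 400.0 -198.0 90.0 -6.0 -> xyz [-68.05  44.29  14.13] w [ 0.   0.  76.8]
```

Emit:
jog_arm --increments '[{"x":-28.8,"y":35.9,"z":3.1,"wz":45.8,"claw":65},{"x":-28.8,"y":35.9,"z":3.1,"wz":45.8,"claw":65},{"x":-28.8,"y":35.9,"z":3.1,"wz":45.8,"claw":65},{"x":-28.8,"y":35.9,"z":3.1,"wz":45.8,"claw":65},{"x":-28.8,"y":35.9,"z":3.1,"wz":45.8,"claw":65},{"x":-28.8,"y":35.9,"z":3.1,"wz":45.8,"claw":65},{"x":-28.8,"y":35.9,"z":3.1,"wz":45.8,"claw":65},{"x":-28.8,"y":35.9,"z":3.1,"wz":45.8,"claw":65}]'

```text
schema error: expected keys wx, wy, wz, x, y, z, claw
```

```bash
python3 plan.py 400 -198 120 -6
```

```text
clk 0.40 pos [205.4 590.2 231.2] rpy [180.    0.   70.8] F [ 0.5 -0.1  0.3] w 85.2 q [-1.31  0.52 -0.04  1.6   0.02  1.02 -0.11]
target 400.0 -198.0 120.0 -6.0 -> xyz [-68.05  44.29  11.13] w [ 0.   0.  76.8]
```

All keys required.

Emit:
jog_arm --increments '[{"wx":0,"wy":0,"wz":45.8,"x":-28.8,"y":35.9,"z":3.1,"claw":65},{"wx":0,"wy":0,"wz":45.8,"x":-28.8,"y":35.9,"z":3.1,"claw":65},{"wx":0,"wy":0,"wz":45.8,"x":-28.8,"y":35.9,"z":3.1,"claw":65},{"wx":0,"wy":0,"wz":45.8,"x":-28.8,"y":35.9,"z":3.1,"claw":65},{"wx":0,"wy":0,"wz":45.8,"x":-28.8,"y":35.9,"z":3.1,"claw":65},{"wx":0,"wy":0,"wz":45.8,"x":-28.8,"y":35.9,"z":3.1,"claw":65},{"wx":0,"wy":0,"wz":45.8,"x":-28.8,"y":35.9,"z":3.1,"claw":65},{"wx":0,"wy":0,"wz":45.8,"x":-28.8,"y":35.9,"z":3.1,"claw":65}]'

```text
clock: 1.4
position: [0.4513, 0.197, 0.2003]
tool_rot: [3.141, -0.0, 0.433]
force: [-0.6, 0.8, -0.1]
grip_width: 0.0556
```

```bash
python3 plan.py 400 -198 120 -6
```

```text
clk 1.40 pos [451.3 197.  200.3] rpy [180.   -0.   24.8] F [-0.6  0.8 -0.1] w 55.6 q [-0.73  0.36  0.25  1.99 -0.12  0.81  0.02]
target 400.0 -198.0 120.0 -6.0 -> xyz [-21.21  33.7    8.06] w [ 0.  -0.  30.8]
```

Emit:
jog_arm --increments '[{"wx":0,"wy":0,"wz":30.8,"x":-21.2,"y":33.7,"z":8,"claw":65},{"wx":0,"wy":0,"wz":30.8,"x":-21.2,"y":33.7,"z":8,"claw":65},{"wx":0,"wy":0,"wz":30.8,"x":-21.2,"y":33.7,"z":8,"claw":65},{"wx":0,"wy":0,"wz":30.8,"x":-21.2,"y":33.7,"z":8,"claw":65},{"wx":0,"wy":0,"wz":30.8,"x":-21.2,"y":33.7,"z":8,"claw":65},{"wx":0,"wy":0,"wz":30.8,"x":-21.2,"y":33.7,"z":8,"claw":65},{"wx":0,"wy":0,"wz":30.8,"x":-21.2,"y":33.7,"z":8,"claw":65},{"wx":0,"wy":0,"wz":30.8,"x":-21.2,"y":33.7,"z":8,"claw":65},{"wx":0,"wy":0,"wz":30.8,"x":-21.2,"y":33.7,"z":8,"claw":65}]'

```text
clock: 2.52
position: [0.4003, -0.1974, 0.1207]
tool_rot: [3.141, -0.001, -0.105]
force: [-0.0, 0.4, -0.2]
grip_width: 0.0555
```

```bash
cat > pic.py <<'E'
from h import *
import sys
# name suffix; crops: u v half for each
n=sys.argv[1]
for c,k in(("top",2),("scene",5)):
    u,v,h=[int(a) for a in sys.argv[k:k+3]]
    f=bot.grab_frame(c);I=f["pixels"][:,:,::-1]
    u0=max(u-h,0);v0=max(v-h*3//4,0)
    C=I[v0:v+h*3//4,u0:u+h];k=640/(2*h)
    cv2.imwrite(f"pics/{c}_{n}.png",cv2.resize(C,None,fx=k,fy=k,interpolation=cv2.INTER_CUBIC))
    print(c,"off",u0,v0,"scale",k)
E
python3 plan.py 400 -198 12 -6; python3 pic.py a 410 275 70 200 290 70
```

```text
clk 2.52 pos [ 400.3 -197.4  120.7] rpy [180.  -0.  -6.] F [-0.   0.4 -0.2] w 55.5 q [ 0.04  0.45  0.36  2.17 -0.29  0.57  0.51]
target 400.0 -198.0 12.0 -6.0 -> xyz [-0.03  0.06 10.87] w [ 0. -0. -0.]
top off 340 223 scale 4.571428571428571
scene off 130 238 scale 4.571428571428571
```

View pics/top_a.png

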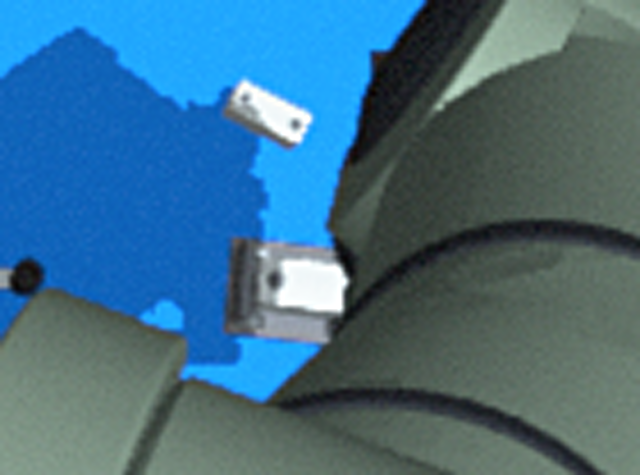

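View pics/scene_a.png

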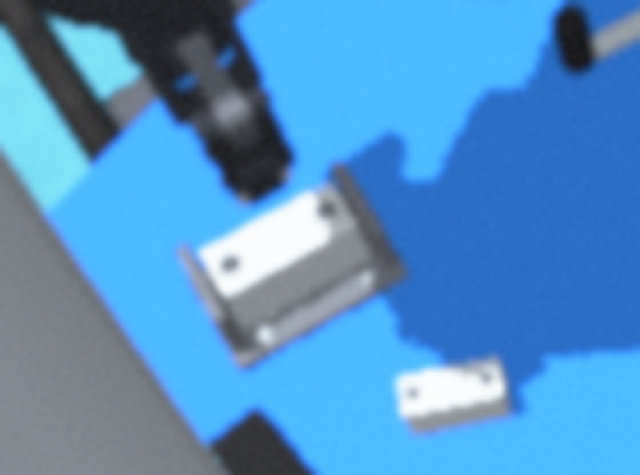

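Run:
```python
from h import *
f=bot.grab_frame("scene");s=bot.observe();p=s["position"]
for d in([0,0,0],[.028,-.003,0],[-.028,.003,0],[.028,-.003,.01],[.05,-.003,.01]):
    u=proj(f,p+np.array(d))[0];print(d,(u-[130,238])*640/140)
```

```text
[0, 0, 0] [224.11776625 128.77051405]
[0.028, -0.003, 0] [257.02333662 184.09289466]
[-0.028, 0.003, 0] [192.17069368  75.05960466]
[0.028, -0.003, 0.01] [250.36170845 170.95352892]
[0.05, -0.003, 0.01] [282.73627906 212.12395114]
```

Emit:
jog_arm --increments '[{"wx":0,"wy":0,"wz":0,"x":0,"y":0,"z":4,"claw":65},{"wx":0,"wy":0,"wz":0,"x":0,"y":0,"z":7,"claw":65},{"wx":0,"wy":0,"wz":0,"x":0,"y":0,"z":9,"claw":65},{"wx":0,"wy":0,"wz":0,"x":0,"y":0,"z":10,"claw":65},{"wx":0,"wy":0,"wz":0,"x":0,"y":0,"z":10.5,"claw":65},{"wx":0,"wy":0,"wz":0,"x":0,"y":0,"z":10.5,"claw":65}]'

```text
clock: 3.42
position: [0.4009, -0.1968, 0.0161]
tool_rot: [3.141, -0.001, -0.103]
force: [-1.5, 0.1, 0.1]
grip_width: 0.0552
```

```bash
python3 plan.py 400 -198 12 -6; python3 pic.py b 410 275 70 200 290 50
```

```text
clk 3.42 pos [ 400.9 -196.8   16.1] rpy [ 1.8e+02 -1.0e-01 -5.9e+00] F [-1.5  0.1  0.1] w 55.2 q [ 0.17  0.66  0.2   2.21 -0.41  0.31  0.62]
target 400.0 -198.0 12.0 -6.0 -> xyz [-0.08  0.12  0.41] w [ 0.  -0.1  0.1]
top off 340 223 scale 4.571428571428571
scene off 150 253 scale 6.4
```

View pics/scene_b.png

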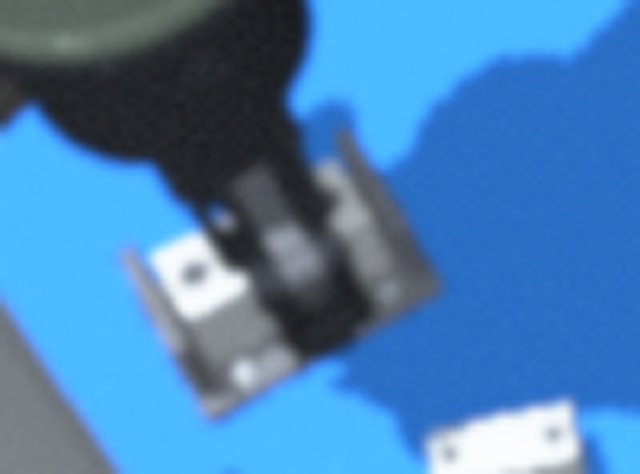

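Emit:
jog_arm --increments '[{"wx":0,"wy":0,"wz":0,"x":0,"y":0,"z":0.3,"claw":50},{"wx":0,"wy":0,"wz":0,"x":0,"y":0,"z":0.3,"claw":20},{"wx":0,"wy":0,"wz":0,"x":0,"y":0,"z":0.3,"claw":10},{"wx":0,"wy":0,"wz":0,"x":0,"y":0,"z":0.3,"claw":10},{"wx":0,"wy":0,"wz":0,"x":0,"y":0,"z":0.3,"claw":10},{"wx":0,"wy":0,"wz":0,"x":0,"y":0,"z":0.3,"claw":10}]' --squeeze 60

```text
clock: 4.28
position: [0.4011, -0.197, 0.0136]
tool_rot: [3.141, -0.002, -0.103]
force: [-1.5, 1.1, 7.5]
grip_width: 0.0231
```

```bash
python3 plan.py 400 -198 12 -6
```

```text
clk 4.28 pos [ 401.1 -197.    13.6] rpy [ 1.8e+02 -1.0e-01 -5.9e+00] F [-1.5  1.1  7.5] w 23.1 q [ 0.17  0.66  0.2   2.21 -0.41  0.31  0.62]
target 400.0 -198.0 12.0 -6.0 -> xyz [-0.1   0.11  0.16] w [ 0.  -0.1  0.1]
```

Emit:
jog_arm --increments '[{"wx":0,"wy":0,"wz":0,"x":0,"y":0,"z":-1,"claw":10},{"wx":0,"wy":0,"wz":0,"x":0,"y":0,"z":-3,"claw":10},{"wx":0,"wy":0,"wz":0,"x":0,"y":0,"z":-6,"claw":10},{"wx":0,"wy":0,"wz":0,"x":0,"y":0,"z":-8,"claw":10},{"wx":0,"wy":0,"wz":0,"x":0,"y":0,"z":-8,"claw":10}]'

```text
clock: 4.9
position: [0.4016, -0.197, 0.095]
tool_rot: [3.141, -0.005, -0.103]
force: [-0.6, 0.2, -0.9]
grip_width: 0.0229
```

```bash
python3 plan.py 484 -284 60 -6 484 -284 14 -6;python3 pic.py c 430 260 70 190 310 70
```

```text
clk 4.90 pos [ 401.6 -197.    95. ] rpy [180.   -0.3  -5.9] F [-0.6  0.2 -0.9] w 22.9 q [ 0.07  0.5   0.33  2.18 -0.34  0.5   0.55]
target 484.0 -284.0 60.0 -6.0 -> xyz [9.07 7.81 3.55] w [ 0.  -0.3  0.1]
target 484.0 -284.0 14.0 -6.0 -> xyz [9.05 7.8  8.15] w [ 0.  -0.3  0.1]
top off 360 208 scale 4.571428571428571
scene off 120 258 scale 4.571428571428571
```

View pics/scene_c.png

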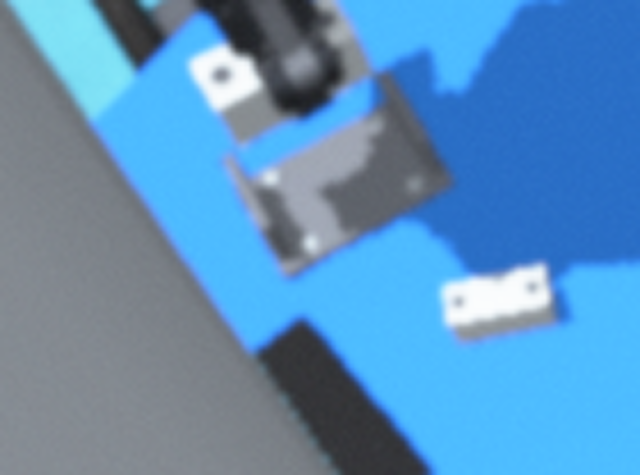

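View pics/top_c.png

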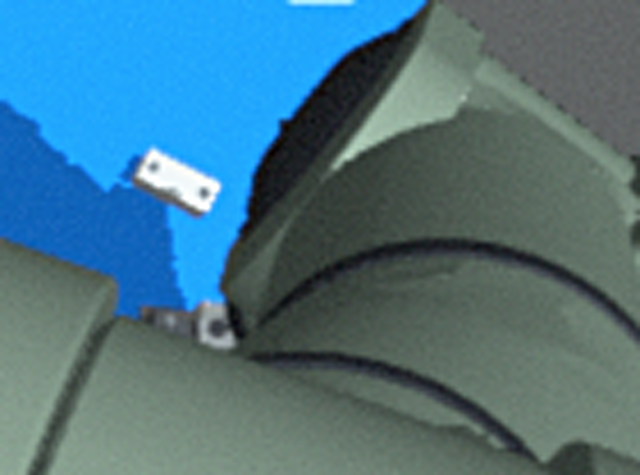

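```bash
python3 plan.py 484 -276 60 -6 484 -276 16 -6
```

```text
clk 5.00 pos [ 400.9 -196.7   93.6] rpy [ 1.8e+02 -1.0e-01 -5.9e+00] F [ 0.4 -0.4 -2.5] w 22.8 q [ 0.07  0.5   0.33  2.18 -0.34  0.5   0.56]
target 484.0 -276.0 60.0 -6.0 -> xyz [9.07 7.04 3.38] w [ 0.  -0.1  0.1]
target 484.0 -276.0 16.0 -6.0 -> xyz [9.06 7.03 7.78] w [ 0.  -0.1  0.1]
```

Emit:
jog_arm --increments '[{"wx":0,"wy":0,"wz":0,"x":3,"y":2.3,"z":0.5,"claw":10},{"wx":0,"wy":0,"wz":0,"x":6,"y":4.7,"z":1.5,"claw":10},{"wx":0,"wy":0,"wz":0,"x":9.1,"y":7,"z":3.4,"claw":10},{"wx":0,"wy":0,"wz":0,"x":9.1,"y":7,"z":5.5,"claw":10},{"wx":0,"wy":0,"wz":0,"x":9.1,"y":7,"z":7,"claw":10},{"wx":0,"wy":0,"wz":0,"x":9.1,"y":7,"z":7.8,"claw":10},{"wx":0,"wy":0,"wz":0,"x":9.1,"y":7,"z":7.8,"claw":10}]'

```text
clock: 5.88
position: [0.4841, -0.2755, 0.0155]
tool_rot: [3.142, -0.002, -0.103]
force: [0.4, 0.9, -0.1]
grip_width: 0.0229
```

```bash
python3 plan.py 484 -276 11 -6;python3 pic.py d 430 260 70 190 330 70
```

```text
clk 5.88 pos [ 484.1 -275.5   15.5] rpy [ 1.8e+02 -1.0e-01 -5.9e+00] F [ 0.4  0.9 -0.1] w 22.9 q [ 0.23  0.76  0.26  1.93 -0.38  0.5   0.65]
target 484.0 -276.0 11.0 -6.0 -> xyz [-0.01  0.05  0.45] w [ 0.  -0.1  0.1]
top off 360 208 scale 4.571428571428571
scene off 120 278 scale 4.571428571428571
```

View pics/scene_d.png

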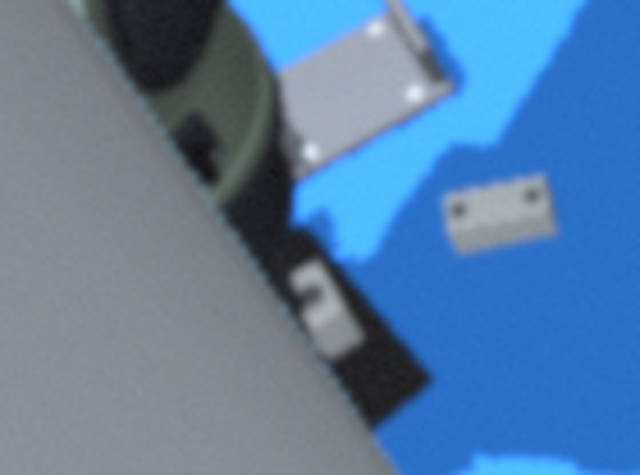

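Emit:
jog_arm --increments '[{"wx":0,"wy":0,"wz":0,"x":0,"y":0,"z":0.3,"claw":10},{"wx":0,"wy":0,"wz":0,"x":0,"y":0,"z":0.3,"claw":10}]'

```text
clock: 6.22
position: [0.4848, -0.2757, 0.0135]
tool_rot: [3.141, -0.003, -0.102]
force: [-0.4, -0.6, -1.9]
grip_width: 0.0229
```

Emit:
jog_arm --increments '[{"wx":0,"wy":0,"wz":0,"x":0,"y":0,"z":0.15,"claw":10},{"wx":0,"wy":0,"wz":0,"x":0,"y":0,"z":0.15,"claw":10}]'

```text
clock: 6.48
position: [0.4848, -0.2756, 0.012]
tool_rot: [3.141, -0.003, -0.102]
force: [0.0, -0.2, -1.0]
grip_width: 0.0231
```

Emit:
jog_arm --increments '[{"wx":0,"wy":0,"wz":0,"x":0,"y":0,"z":0.1,"claw":10},{"wx":0,"wy":0,"wz":0,"x":0,"y":0,"z":0.1,"claw":10}]'

```text
clock: 6.72
position: [0.4849, -0.2757, 0.0116]
tool_rot: [3.141, -0.004, -0.103]
force: [-4.3, 3.0, 14.4]
grip_width: 0.0229
```

Contact. Release, rise, and turn.

Emit:
jog_arm --increments '[{"wx":0,"wy":0,"wz":0,"x":0,"y":0,"z":0,"claw":30},{"wx":0,"wy":0,"wz":0,"x":0,"y":0,"z":0,"claw":60},{"wx":0,"wy":0,"wz":0,"x":0,"y":0,"z":0,"claw":60},{"wx":0,"wy":0,"wz":0,"x":0,"y":0,"z":-2,"claw":60},{"wx":0,"wy":0,"wz":0,"x":0,"y":0,"z":-6,"claw":60},{"wx":0,"wy":0,"wz":0,"x":0,"y":0,"z":-8,"claw":80}]'

```text
clock: 7.48
position: [0.4851, -0.2761, 0.0946]
tool_rot: [3.141, -0.006, -0.103]
force: [0.9, 0.6, 0.7]
grip_width: 0.0674
```

```bash
python3 plan.py 484 -276 90 -96;python3 pic.py e 430 260 70 190 330 50
```

```text
clk 7.47 pos [ 485.1 -276.1   94.6] rpy [179.9  -0.3  -5.9] F [0.9 0.6 0.7] w 67.4 q [ 0.17  0.63  0.34  1.91 -0.33  0.65  0.61]
target 484.0 -276.0 90.0 -96.0 -> xyz [-0.11  0.    0.46] w [-0.2 -0.3 90.1]
top off 360 208 scale 4.571428571428571
scene off 140 293 scale 6.4
```

View pics/scene_e.png

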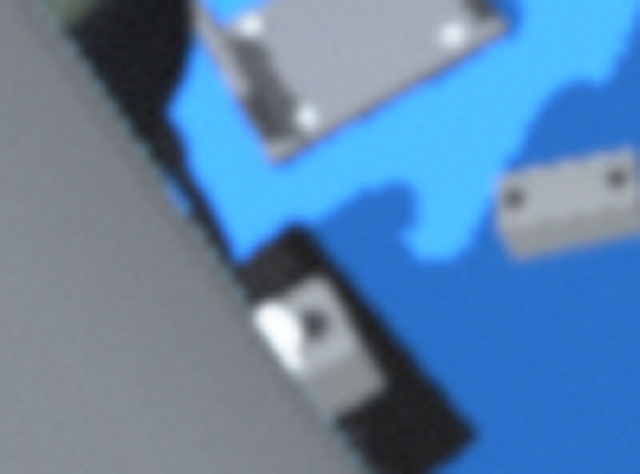

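View pics/top_e.png

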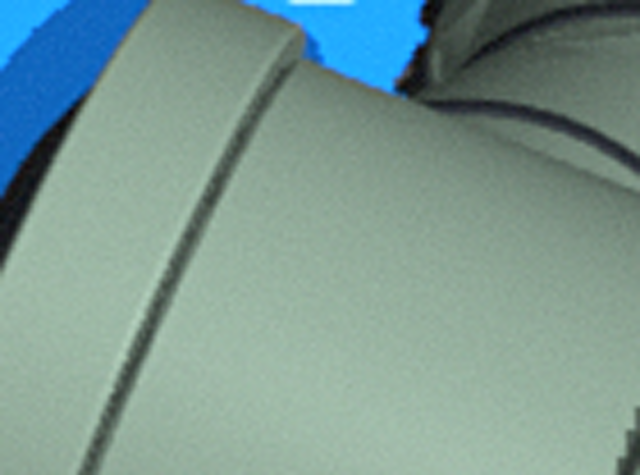

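Run:
```python
from h import *
f=bot.grab_frame("scene")
S=lambda u,v:((u+.5)/6.4-.5+140,(v+.5)/6.4-.5+293)
d=R.from_euler('z',-5.9,degrees=True).apply([0,1,0])
p=onz(f,S(316,323),.037);print(p,"centre",p-d*.0209)
for q in((322,272),(360,345)):print(onz(f,S(*q),.037))
print((onz(f,S(322,272),.037)+onz(f,S(360,345),.037))/2-d*.029)
S=lambda u,v:((u+.5)/5-.5+150,(v+.5)/5-.5+265)
a,b=onz(f,S(255,96),.039),onz(f,S(152,152),.039);print(a,b,(a+b)/2)
```

```text
[ 0.48886634 -0.25509904  0.037     ] centre [ 0.48671798 -0.27588833  0.037     ]
[ 0.47736553 -0.24606269  0.037     ]
[ 0.50186752 -0.24934177  0.037     ]
[ 0.48663554 -0.27654861  0.037     ]
[ 0.40489522 -0.17740289  0.039     ] [ 0.40014924 -0.21860877  0.039     ] [ 0.40252223 -0.19800583  0.039     ]
```

Run:
```python
from h import *
f=bot.grab_frame("scene")
S=lambda u,v:((u+.5)/6.4-.5+150,(v+.5)/6.4-.5+253)
for x in(.430,.436,.443):
  for q in((305,358),(335,345),(365,322)):
    o,d=ray(f,S(*q));print(x,q,o+d*(x-o[0])/d[0])
```

```text
0.43 (305, 358) [ 0.43       -0.20708716  0.01409244]
0.43 (335, 345) [ 0.43       -0.19786478  0.01018378]
0.43 (365, 322) [ 0.43       -0.18727383  0.01128197]
0.436 (305, 358) [ 0.436      -0.20797578  0.02517702]
0.436 (335, 345) [ 0.436      -0.1988744   0.02131964]
0.436 (365, 322) [ 0.436      -0.18842239  0.02240343]
0.443 (305, 358) [ 0.443      -0.2090125   0.03810904]
0.443 (335, 345) [ 0.443      -0.20005228  0.03431149]
0.443 (365, 322) [ 0.443      -0.18976239  0.03537846]
```

Emit:
jog_arm --increments '[{"wx":0,"wy":0,"wz":20,"x":0,"y":0,"z":0,"claw":90},{"wx":0,"wy":0,"wz":40,"x":0,"y":0,"z":0,"claw":90},{"wx":0,"wy":0,"wz":60,"x":0,"y":0,"z":0,"claw":90},{"wx":0,"wy":0,"wz":80,"x":0,"y":0,"z":0,"claw":90},{"wx":-0.2,"wy":-0.3,"wz":90,"x":0,"y":0,"z":0,"claw":90},{"wx":-0.2,"wy":-0.3,"wz":90,"x":0,"y":0,"z":0,"claw":90},{"wx":-0.2,"wy":-0.3,"wz":90,"x":0,"y":0,"z":0,"claw":90},{"wx":-0.2,"wy":-0.3,"wz":90,"x":0,"y":0,"z":0,"claw":90},{"wx":-0.2,"wy":-0.3,"wz":90,"x":0,"y":0,"z":0,"claw":90},{"wx":-0.2,"wy":-0.3,"wz":90,"x":0,"y":0,"z":0,"claw":90}]'

```text
clock: 8.93
position: [0.4845, -0.2754, 0.0918]
tool_rot: [3.139, 0.0, -1.672]
force: [0.1, -0.3, 0.1]
grip_width: 0.0769
```

```bash
python3 plan.py 485 -276.2 25 -95.9;python3 pic.py f 430 260 70 190 330 60
```

```text
clk 8.93 pos [ 484.5 -275.4   91.8] rpy [179.9   0.  -95.8] F [ 0.1 -0.3  0.1] w 76.9 q [-0.1   0.76  0.76  1.92 -0.75  0.77 -0.58]
target 485.0 -276.2 25.0 -95.9 -> xyz [ 0.08 -0.08  6.68] w [0.1 0.  0.1]
top off 360 208 scale 4.571428571428571
scene off 130 285 scale 5.333333333333333
```

View pics/scene_f.png

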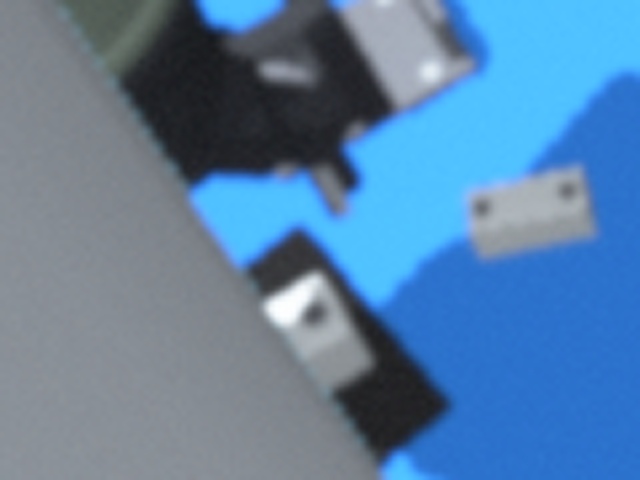

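Run:
```python
from h import *
f=bot.grab_frame("scene")
S=lambda u,v:((u+.5)/5.333-.5+130,(v+.5)/5.333-.5+285)
for q,y in(((340,212),-.237),((335,212),-.237),((355,185),-.225),((350,190),-.23)):
    o,d=ray(f,S(*q));print(q,o+d*(y-o[1])/d[1], onz(f,S(*q),.0918+.012))
```

```text
(340, 212) [ 0.52478265 -0.237       0.15493401] [ 0.49845124 -0.2342533   0.1038    ]
(335, 212) [ 0.5131186  -0.237       0.13411678] [ 0.49746751 -0.23541828  0.1038    ]
(355, 185) [ 0.4859073  -0.225       0.08860653] [ 0.49382425 -0.22598253  0.1038    ]
(350, 190) [ 0.51070403 -0.23        0.13541889] [ 0.49424583 -0.22804147  0.1038    ]
```

Emit:
jog_arm --increments '[{"wx":0.1,"wy":0,"wz":0,"x":0.1,"y":-0.1,"z":3,"claw":90},{"wx":0.1,"wy":0,"wz":0,"x":0.1,"y":-0.1,"z":5,"claw":90},{"wx":0.1,"wy":0,"wz":0,"x":0.1,"y":-0.1,"z":6.5,"claw":90},{"wx":0.1,"wy":0,"wz":0,"x":0.1,"y":-0.1,"z":7.5,"claw":90},{"wx":0.1,"wy":0,"wz":0,"x":0.1,"y":-0.1,"z":7.5,"claw":90}]'

```text
clock: 9.7
position: [0.4852, -0.2766, 0.0168]
tool_rot: [3.141, 0.001, -1.672]
force: [0.9, 0.8, 0.9]
grip_width: 0.0775
```

```bash
python3 plan.py 485 -276.2 7 -95.9;python3 pic.py g 430 260 70 190 330 60
```

```text
clk 9.70 pos [ 485.2 -276.6   16.8] rpy [ 1.80e+02  1.00e-01 -9.58e+01] F [0.9 0.8 0.9] w 77.5 q [-0.02  0.86  0.64  1.93 -0.85  0.64 -0.5 ]
target 485.0 -276.2 7.0 -95.9 -> xyz [-0.04  0.03  0.98] w [0.  0.1 0.1]
top off 360 208 scale 4.571428571428571
scene off 130 285 scale 5.333333333333333
```

View pics/scene_g.png

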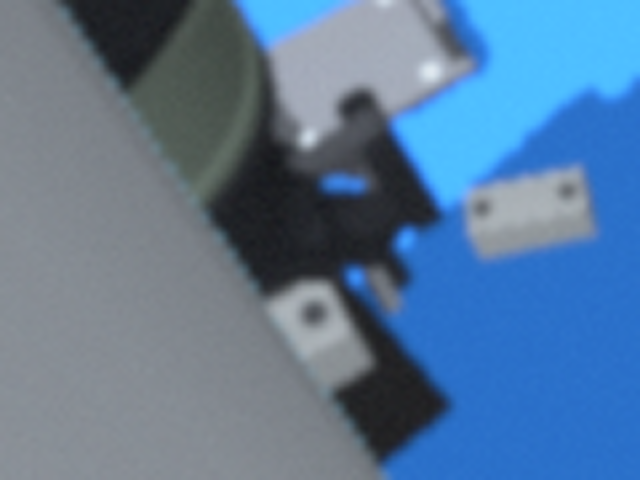

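Emit:
jog_arm --increments '[{"wx":0,"wy":0,"wz":0,"x":0,"y":0,"z":0.5,"claw":90},{"wx":0,"wy":0,"wz":0,"x":0,"y":0,"z":0.95,"claw":85},{"wx":0,"wy":0,"wz":0,"x":0,"y":0,"z":0.95,"claw":75},{"wx":0,"wy":0,"wz":0,"x":0,"y":0,"z":0.95,"claw":65},{"wx":0,"wy":0,"wz":0,"x":0,"y":0,"z":0.95,"claw":50},{"wx":0,"wy":0,"wz":0,"x":0,"y":0,"z":0.95,"claw":40},{"wx":0,"wy":0,"wz":0,"x":0,"y":0,"z":0.95,"claw":40}]' --squeeze 100

```text
clock: 10.68
position: [0.4856, -0.2768, 0.0085]
tool_rot: [-3.141, 0.001, -1.672]
force: [-2.5, 0.8, 9.3]
grip_width: 0.0566
```

```bash
python3 plan.py 485 -276.2 7 -95.9;python3 pic.py h 430 260 70 190 330 60
```

```text
clk 10.68 pos [ 485.6 -276.8    8.5] rpy [-179.9    0.   -95.8] F [-2.5  0.8  9.3] w 56.6 q [-0.01  0.87  0.62  1.93 -0.87  0.63 -0.49]
target 485.0 -276.2 7.0 -95.9 -> xyz [-0.05  0.06  0.15] w [-0.1  0.   0.1]
top off 360 208 scale 4.571428571428571
scene off 130 285 scale 5.333333333333333
```

View pics/scene_h.png

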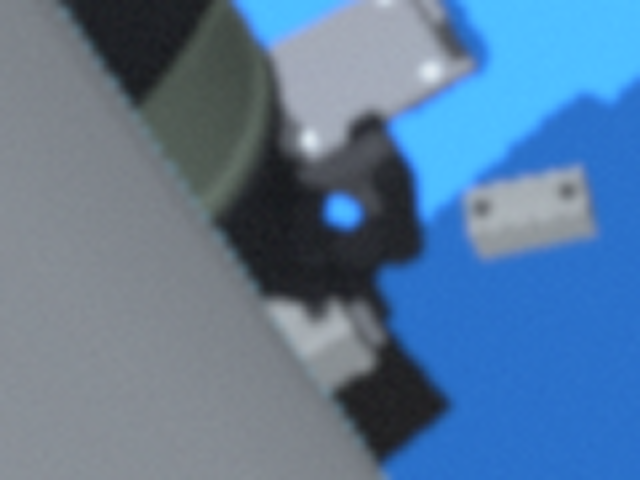

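Emit:
jog_arm --increments '[{"wx":0,"wy":0,"wz":0,"x":0,"y":0,"z":-1,"claw":40},{"wx":0,"wy":0,"wz":0,"x":0,"y":0,"z":-3,"claw":40},{"wx":0,"wy":0,"wz":0,"x":0,"y":0,"z":-6,"claw":40},{"wx":0,"wy":0,"wz":0,"x":0,"y":0,"z":-9,"claw":40},{"wx":0,"wy":0,"wz":0,"x":0,"y":0,"z":-11,"claw":40}]'

```text
clock: 11.4
position: [0.4857, -0.2771, 0.1208]
tool_rot: [-3.139, 0.0, -1.672]
force: [0.1, 0.6, -1.7]
grip_width: 0.0566
```

```bash
python3 plan.py 436.4 58 120 -6.5; python3 pic.py i 430 260 70 200 290 70
```

```text
clk 11.40 pos [ 485.7 -277.1  120.8] rpy [-179.8    0.   -95.8] F [ 0.1  0.6 -1.7] w 56.6 q [-0.12  0.73  0.8   1.9  -0.71  0.82 -0.61]
target 436.4 58.0 120.0 -6.5 -> xyz [-32.84   8.29   0.07] w [ -0.1  -0.1 -89.3]
top off 360 208 scale 4.571428571428571
scene off 130 238 scale 4.571428571428571
```

View pics/scene_i.png

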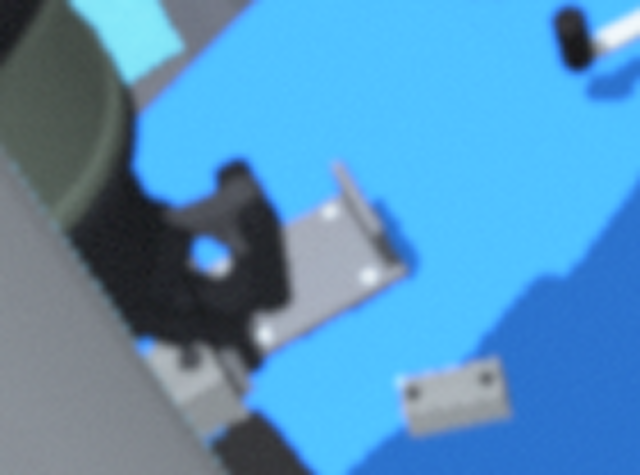

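Emit:
jog_arm --increments '[{"wx":0,"wy":0,"wz":-5,"x":-2,"y":0.5,"z":0,"claw":40},{"wx":0,"wy":0,"wz":-14,"x":-5,"y":1.3,"z":0,"claw":40},{"wx":0,"wy":0,"wz":-23,"x":-9,"y":2.3,"z":0,"claw":40},{"wx":0,"wy":0,"wz":-33,"x":-13,"y":3.3,"z":0,"claw":40},{"wx":0,"wy":0,"wz":-43,"x":-17,"y":4.3,"z":0,"claw":40},{"wx":0,"wy":0,"wz":-53,"x":-21,"y":5.3,"z":0,"claw":40},{"wx":0,"wy":0,"wz":-63,"x":-25,"y":6.3,"z":0,"claw":40},{"wx":0,"wy":0,"wz":-73,"x":-29,"y":7.3,"z":0,"claw":40},{"wx":0,"wy":0,"wz":-82,"x":-31.5,"y":8,"z":0,"claw":40},{"wx":-0.1,"wy":-0.1,"wz":-89.3,"x":-32.8,"y":8.3,"z":0,"claw":40}]'

```text
clock: 12.75
position: [0.436, 0.0589, 0.1201]
tool_rot: [-3.141, -0.001, -0.106]
force: [-0.7, -0.0, -0.7]
grip_width: 0.0565
```

```bash
python3 plan.py 436.4 58 75 -6.5; python3 pic.py j 310 270 60 295 235 60
```

```text
clk 12.75 pos [436.   58.9 120.1] rpy [-1.8e+02 -1.0e-01 -6.1e+00] F [-0.7 -0.  -0.7] w 56.5 q [-0.61  0.46  0.44  2.19 -0.36  0.57 -0.01]
target 436.4 58.0 75.0 -6.5 -> xyz [0.04 0.09 4.51] w [-0.  -0.1  0.4]
top off 250 225 scale 5.333333333333333
scene off 235 190 scale 5.333333333333333
```

View pics/scene_j.png

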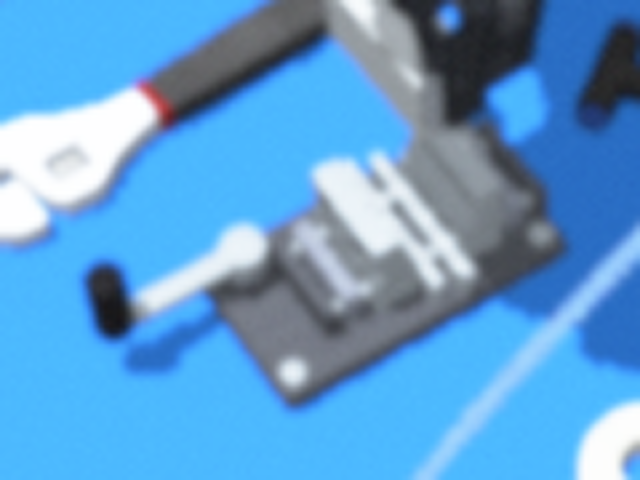

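View pics/top_j.png

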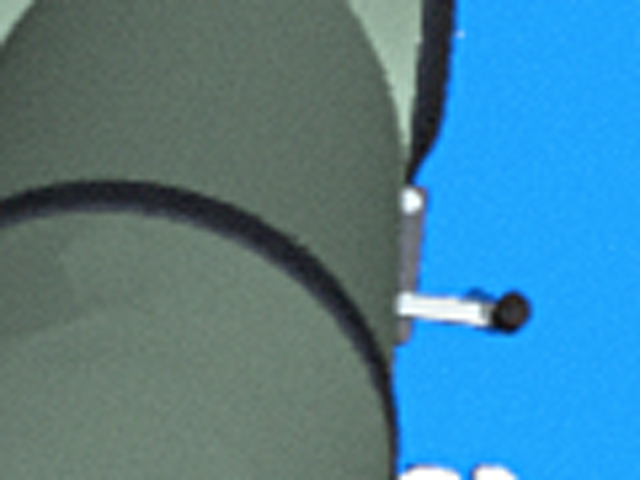

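Emit:
jog_arm --increments '[{"wx":0,"wy":0,"wz":0.4,"x":0,"y":0.1,"z":2,"claw":40},{"wx":0,"wy":0,"wz":0.4,"x":0,"y":0.1,"z":4,"claw":40},{"wx":0,"wy":0,"wz":0.4,"x":0,"y":0.1,"z":5,"claw":40},{"wx":0,"wy":0,"wz":0.4,"x":0,"y":0.1,"z":5.5,"claw":40},{"wx":0,"wy":0,"wz":0.4,"x":0,"y":0.1,"z":5.5,"claw":40}]'

```text
clock: 13.48
position: [0.4363, 0.0574, 0.0652]
tool_rot: [-3.141, -0.001, -0.117]
force: [-0.4, 0.4, -1.7]
grip_width: 0.0565
```

```bash
python3 plan.py 436.4 58 55 -6.5; python3 pic.py k 310 270 60 300 230 45
```

```text
clk 13.47 pos [436.3  57.4  65.2] rpy [-1.8e+02 -1.0e-01 -6.7e+00] F [-0.4  0.4 -1.7] w 56.5 q [-0.53  0.56  0.34  2.21 -0.44  0.43  0.06]
target 436.4 58.0 55.0 -6.5 -> xyz [-0.   -0.06  1.02] w [-0.  -0.1 -0.2]
top off 250 225 scale 5.333333333333333
scene off 255 197 scale 7.111111111111111
```

View pics/scene_k.png

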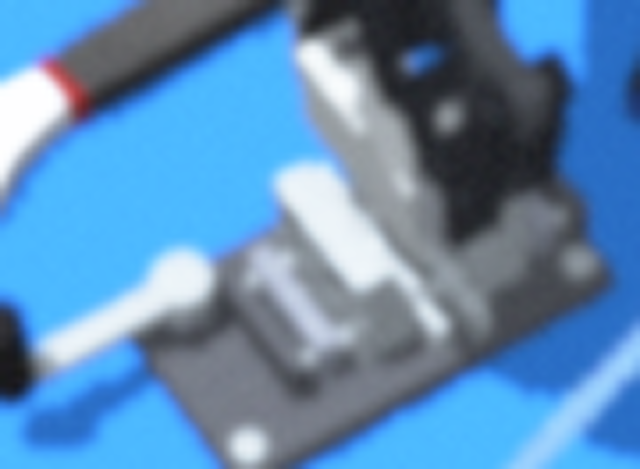

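Run:
```python
from h import *
f=bot.grab_frame("scene")
np.set_printoptions(precision=1,suppress=True)
S=lambda u,v:((u+.5)/7.111-.5+255,(v+.5)/7.111-.5+197)
for q in((275,185),(322,163),(402,268),(360,290)):print("jawB",q,onz(f,S(*q),.052)*1000)
for q in((305,100),(350,185),(400,240),(425,270)):print("blk bottom edge",q,onz(f,S(*q),.0607)*1000)
s=bot.observe();p=s["position"]
def U(P):return (np.array(proj(f,P)[0])+.5-[255,197])*7.111-.5
w=R.from_euler('z',-6.6,degrees=True)
for d in([-29,-12,-4.5],[29,-12,-4.5],[-29,-12,28.5],[29,-12,28.5],[29,12,28.5]):print("pred block",d,U(p+w.apply(d)/1000))
v=np.array([.4364,.0578,.052])
for d in([-22,-16,0],[22,-16,0],[22,-28,0],[-22,-28,0],[22,16,0],[22,28,0]):print("pred jaw",d,U(v+w.apply(d)/1000))
```

```text
jawB (275, 185) [415.1  32.9  52. ]
jawB (322, 163) [417.7  47.4  52. ]
jawB (402, 268) [458.9  42.3  52. ]
jawB (360, 290) [457.1  29.2  52. ]
blk bottom edge (305, 100) [403.1  53.6  60.7]
blk bottom edge (350, 185) [433.4  45.2  60.7]
blk bottom edge (400, 240) [456.2  44.2  60.7]
blk bottom edge (425, 270) [468.   43.2  60.7]
pred block [-29, -12, -4.5] [299.6 115. ]
pred block [29, -12, -4.5] [413.2 261.1]
pred block [-29, -12, 28.5] [292.8  42.7]
pred block [29, -12, 28.5] [409.7 191.1]
pred block [29, 12, 28.5] [486.7 149.2]
pred jaw [-22, -16, 0] [302.4 157.4]
pred jaw [22, -16, 0] [387.8 267.9]
pred jaw [22, -28, 0] [350.3 288.6]
pred jaw [-22, -28, 0] [265.3 177.2]
pred jaw [22, 16, 0] [486.5 213.7]
pred jaw [22, 28, 0] [523.  193.6]
```

```bash
python3 plan.py 437.5 58.8 46 -6.5
```

```text
clk 13.62 pos [436.6  57.7  65.6] rpy [-1.8e+02 -1.0e-01 -6.7e+00] F [-0.4 -0.2 -1.1] w 56.3 q [-0.53  0.56  0.34  2.21 -0.44  0.43  0.06]
target 437.5 58.8 46.0 -6.5 -> xyz [ 0.08 -0.12  1.96] w [-0.  -0.1 -0.2]
```

Emit:
jog_arm --increments '[{"wx":0,"wy":0,"wz":-0.2,"x":0.1,"y":-0.1,"z":0.3,"claw":40},{"wx":0,"wy":-0.1,"wz":-0.2,"x":0.1,"y":-0.1,"z":0.8,"claw":40},{"wx":0,"wy":-0.1,"wz":-0.2,"x":0.1,"y":-0.1,"z":1.3,"claw":40},{"wx":0,"wy":-0.1,"wz":-0.2,"x":0.1,"y":-0.1,"z":1.6,"claw":40},{"wx":0,"wy":-0.1,"wz":-0.2,"x":0.1,"y":-0.1,"z":1.6,"claw":40}]'

```text
clock: 14.25
position: [0.4375, 0.0584, 0.0494]
tool_rot: [-3.141, 0.0, -0.113]
force: [-1.1, -0.2, -1.3]
grip_width: 0.0563
```

```bash
python3 plan.py 437.5 58.8 40 -6.5; python3 pic.py l 310 270 60 300 230 45
```

```text
clk 14.25 pos [437.5  58.4  49.4] rpy [-180.     0.    -6.5] F [-1.1 -0.2 -1.3] w 56.3 q [-0.5   0.59  0.31  2.21 -0.46  0.39  0.08]
target 437.5 58.8 40.0 -6.5 -> xyz [-0.   -0.03  0.94] w [-0.  0.  0.]
top off 250 225 scale 5.333333333333333
scene off 255 197 scale 7.111111111111111
```

View pics/scene_l.png

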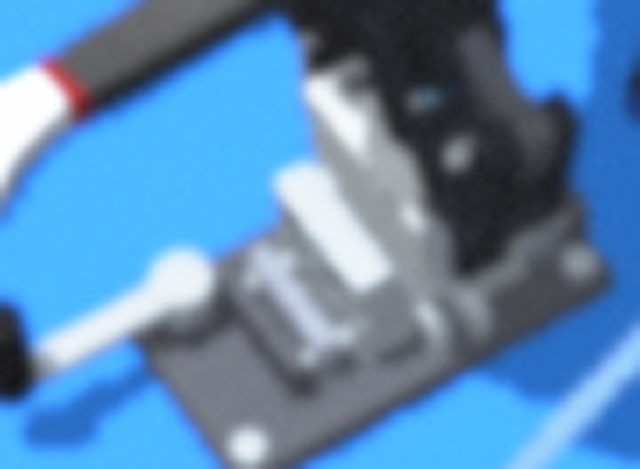

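Emit:
jog_arm --increments '[{"wx":0,"wy":0,"wz":0,"x":0,"y":0,"z":0.3,"claw":40},{"wx":0,"wy":0,"wz":0,"x":0,"y":0,"z":0.6,"claw":40},{"wx":0,"wy":0,"wz":0,"x":0,"y":0,"z":0.7,"claw":40},{"wx":0,"wy":0,"wz":0,"x":0,"y":0,"z":0.7,"claw":40}]'

```text
clock: 14.85
position: [0.4376, 0.0585, 0.0425]
tool_rot: [-3.141, 0.0, -0.113]
force: [-0.5, -0.0, -1.6]
grip_width: 0.0563
```

Emit:
jog_arm --increments '[{"wx":0,"wy":0,"wz":0,"x":0,"y":0,"z":0.15,"claw":40},{"wx":0,"wy":0,"wz":0,"x":0,"y":0,"z":0.15,"claw":40}]'

```text
clock: 15.1
position: [0.4376, 0.0585, 0.041]
tool_rot: [-3.141, 0.0, -0.113]
force: [0.3, 0.3, -1.7]
grip_width: 0.0567
```

Emit:
jog_arm --increments '[{"wx":0,"wy":0,"wz":0,"x":0,"y":0,"z":0.12,"claw":40},{"wx":0,"wy":0,"wz":0,"x":0,"y":0,"z":0.12,"claw":40}]'

```text
clock: 15.35
position: [0.4377, 0.0587, 0.0398]
tool_rot: [-3.141, 0.0, -0.113]
force: [-0.1, 2.8, 0.1]
grip_width: 0.0566
```

Emit:
jog_arm --increments '[{"wx":0,"wy":0,"wz":0,"x":0,"y":-0.05,"z":0.03,"claw":40},{"wx":0,"wy":0,"wz":0,"x":0,"y":-0.05,"z":0.05,"claw":40}]'

```text
clock: 15.6
position: [0.4378, 0.059, 0.0394]
tool_rot: [-3.141, -0.0, -0.113]
force: [-0.7, -0.5, 5.9]
grip_width: 0.0561
```

Both bevels carry it now. Release gently and rise.

Emit:
jog_arm --increments '[{"wx":0,"wy":0,"wz":0,"x":0,"y":0,"z":0,"claw":72},{"wx":0,"wy":0,"wz":0,"x":0,"y":0,"z":0,"claw":80},{"wx":0,"wy":0,"wz":0,"x":0,"y":0,"z":0,"claw":82},{"wx":0,"wy":0,"wz":0,"x":0,"y":0,"z":0,"claw":82},{"wx":0,"wy":0,"wz":0,"x":0,"y":0,"z":-1,"claw":82},{"wx":0,"wy":0,"wz":0,"x":0,"y":0,"z":-4,"claw":82},{"wx":0,"wy":0,"wz":0,"x":0,"y":0,"z":-8,"claw":82},{"wx":0,"wy":0,"wz":0,"x":0,"y":0,"z":-12,"claw":82},{"wx":0,"wy":0,"wz":0,"x":0,"y":0,"z":-14,"claw":82}]'

```text
clock: 16.73
position: [0.4381, 0.059, 0.1817]
tool_rot: [-3.14, -0.002, -0.113]
force: [-0.2, -0.7, -1.0]
grip_width: 0.0699
```

```bash
python3 plan.py 395 249 170 20; python3 pic.py m 310 270 60 300 230 45
```

```text
clk 16.73 pos [438.1  59.  181.7] rpy [-1.799e+02 -1.000e-01 -6.500e+00] F [-0.2 -0.7 -1. ] w 69.9 q [-0.7   0.35  0.54  2.13 -0.27  0.72 -0.09]
target 395.0 249.0 170.0 20.0 -> xyz [ -6.43 -18.39   1.2 ] w [ -0.1  -0.1 -26.5]
top off 250 225 scale 5.333333333333333
scene off 255 197 scale 7.111111111111111
```

View pics/scene_m.png

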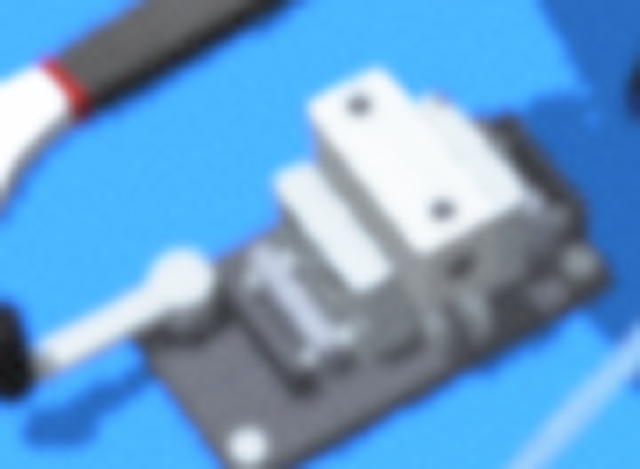

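Emit:
jog_arm --increments '[{"wx":0,"wy":0,"wz":-10,"x":-1.5,"y":-4.5,"z":0.3,"claw":60},{"wx":0,"wy":0,"wz":-20,"x":-3,"y":-9,"z":0.6,"claw":55},{"wx":0,"wy":0,"wz":-30,"x":-4.8,"y":-13.5,"z":1,"claw":50},{"wx":0,"wy":0,"wz":-39.5,"x":-6.4,"y":-18.4,"z":1.2,"claw":50},{"wx":-0.1,"wy":-0.1,"wz":-39.5,"x":-6.4,"y":-18.4,"z":1.2,"claw":50},{"wx":-0.1,"wy":-0.1,"wz":-39.5,"x":-6.4,"y":-18.4,"z":1.2,"claw":50}]'

```text
clock: 17.58
position: [0.3956, 0.2487, 0.1696]
tool_rot: [3.141, -0.001, 0.576]
force: [0.5, 0.0, 0.5]
grip_width: 0.0427
```

```bash
python3 plan.py 395.4 249.3 46 33; python3 pic.py n 310 270 60 365 165 60
python3 - <<'E'
from h import *
ft=bot.grab_frame("top");fs=bot.grab_frame("scene")
S=lambda u,v:((u+.5)/7.111-.5+255,(v+.5)/7.111-.5+197)
a,b=S(358,104),S(443,209)
P=[onz(fs,q,.068) for q in(a,b)];print(np.mean(P,0)*1000, np.degrees(np.arctan2(*(P[1]-P[0])[1::-1])),np.linalg.norm(P[1]-P[0]))
E
```

```text
clk 17.57 pos [395.6 248.7 169.6] rpy [ 1.799e+02 -1.000e-01  3.300e+01] F [0.5 0.  0.5] w 42.7 q [-0.94  0.38  0.32  2.08 -0.18  0.71  0.07]
target 395.4 249.3 46.0 33.0 -> xyz [ 0.   -0.07 12.36] w [ 0.1 -0.1 -0. ]
top off 250 225 scale 5.333333333333333
scene off 305 120 scale 5.333333333333333
[438.90371471  58.58682715  68.        ] -5.996010830817722 0.042098791568888044
```

View pics/scene_n.png

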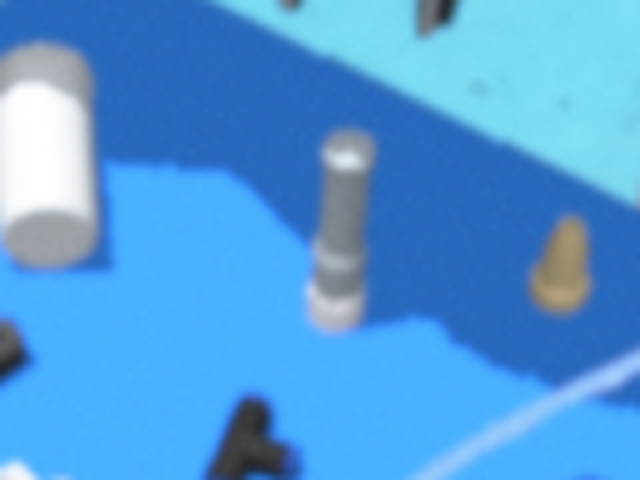

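View pics/top_n.png

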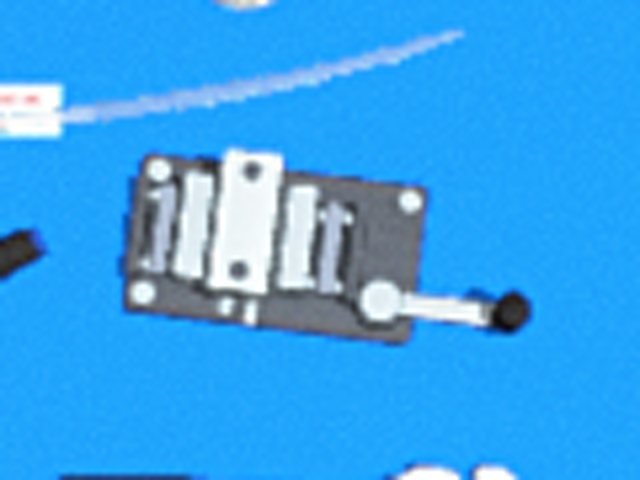

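```bash
python3 plan.py 395.6 249.8 46 33
python3 - <<'E'
from h import *
ft=bot.grab_frame("top")
S=lambda u,v:((u+.5)/5.3333-.5+250,(v+.5)/5.3333-.5+225)
P=[onz(ft,S(*q),.068) for q in((252,171),(238,269))];print(np.mean(P,0)*1000, np.degrees(np.arctan2(*(P[0]-P[1])[1::-1])),np.linalg.norm(P[1]-P[0]))
J=[np.mean([onz(ft,S(*q),.052) for q in c],0) for c in(((190,175),(214,172),(200,280),(175,277)),((293,186),(318,188),(306,289),(280,287)))]
print(np.array(J)*1000,np.mean(J,0)*1000)
E
```

```text
clk 17.77 pos [396.  248.5 169.9] rpy [ 1.799e+02 -1.000e-01  3.290e+01] F [ 0.2 -0.2 -0.2] w 42.6 q [-0.94  0.38  0.32  2.08 -0.18  0.71  0.07]
target 395.6 249.8 46.0 33.0 -> xyz [ 0.02 -0.15 12.39] w [ 0.1 -0.1 -0.1]
[434.64309091  57.20481545  68.        ] -7.221854852677445 0.04134568103676504
[[434.27208541  78.49791087  52.        ]
 [429.84516057  34.63341149  52.        ]] [432.05862299  56.56566118  52.        ]
```

Emit:
jog_arm --increments '[{"wx":0.1,"wy":-0.1,"wz":0,"x":0,"y":-0.1,"z":3,"claw":50},{"wx":0.1,"wy":-0.1,"wz":0,"x":0,"y":-0.1,"z":6,"claw":50},{"wx":0.1,"wy":-0.1,"wz":0,"x":0,"y":-0.1,"z":8,"claw":50},{"wx":0.1,"wy":-0.1,"wz":0,"x":0,"y":-0.1,"z":8,"claw":50}]'

```text
clock: 18.32
position: [0.3952, 0.2486, 0.0891]
tool_rot: [-3.141, 0.002, 0.574]
force: [-0.5, -0.0, 1.0]
grip_width: 0.0426
```

```bash
python3 plan.py 395.6 249.8 46 33; python3 pic.py o 310 270 60 365 165 60
```

```text
clk 18.32 pos [395.2 248.6  89.1] rpy [-1.80e+02  1.00e-01  3.29e+01] F [-0.5 -0.   1. ] w 42.6 q [-0.88  0.52  0.25  2.13 -0.25  0.52  0.13]
target 395.6 249.8 46.0 33.0 -> xyz [ 0.1  -0.08  4.31] w [-0.   0.1 -0.1]
top off 250 225 scale 5.333333333333333
scene off 305 120 scale 5.333333333333333
```

View pics/scene_o.png

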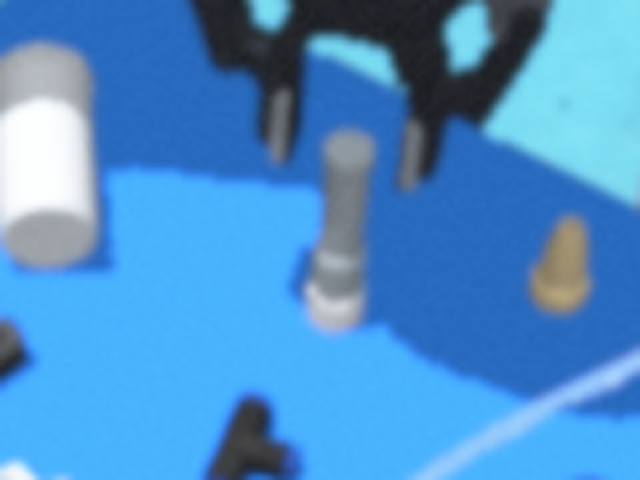

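Emit:
jog_arm --increments '[{"wx":0,"wy":0.1,"wz":0,"x":0.1,"y":-0.1,"z":1.5,"claw":50},{"wx":0,"wy":0.1,"wz":0,"x":0.1,"y":-0.1,"z":3,"claw":50},{"wx":0,"wy":0.1,"wz":0,"x":0.1,"y":-0.1,"z":4.3,"claw":50},{"wx":0,"wy":0.1,"wz":0,"x":0.1,"y":-0.1,"z":4.3,"claw":35},{"wx":0,"wy":0.1,"wz":0,"x":0.1,"y":-0.1,"z":4.3,"claw":25},{"wx":0,"wy":0.1,"wz":0,"x":0.1,"y":-0.1,"z":4.3,"claw":10},{"wx":0,"wy":0.1,"wz":0,"x":0.1,"y":-0.1,"z":4.3,"claw":5},{"wx":0,"wy":0.1,"wz":0,"x":0.1,"y":-0.1,"z":4.3,"claw":5}]' --squeeze 100

```text
clock: 19.42
position: [0.3965, 0.2509, 0.0478]
tool_rot: [-3.141, -0.003, 0.574]
force: [0.4, -0.1, 6.6]
grip_width: 0.0154
```

```bash
python3 plan.py 395.6 249.8 46 33; python3 pic.py p 215 280 60 365 165 60
```

```text
clk 19.43 pos [396.5 250.9  47.8] rpy [-179.9   -0.2   32.9] F [ 0.4 -0.1  6.6] w 15.4 q [-0.84  0.6   0.2   2.14 -0.29  0.41  0.16]
target 395.6 249.8 46.0 33.0 -> xyz [-0.13  0.04  0.18] w [-0.1 -0.2 -0.1]
top off 155 235 scale 5.333333333333333
scene off 305 120 scale 5.333333333333333
```

View pics/scene_p.png

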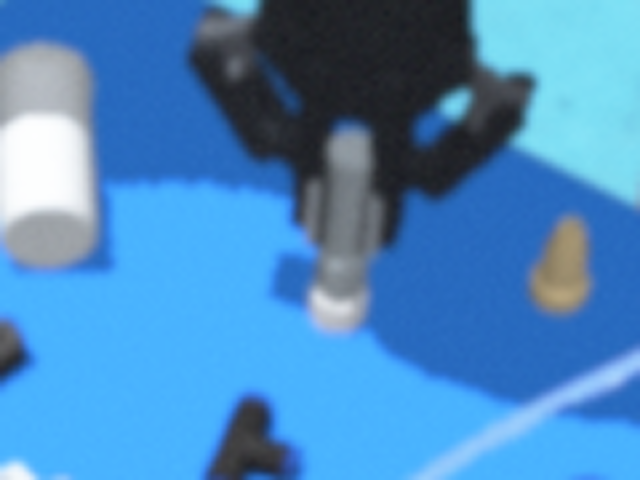

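Emit:
jog_arm --increments '[{"wx":-0.1,"wy":-0.2,"wz":0,"x":0,"y":0,"z":-1,"claw":5},{"wx":-0.1,"wy":-0.2,"wz":0,"x":0,"y":0,"z":-4,"claw":5},{"wx":-0.1,"wy":-0.2,"wz":0,"x":0,"y":0,"z":-8,"claw":5},{"wx":-0.1,"wy":-0.2,"wz":0,"x":0,"y":0,"z":-11,"claw":5},{"wx":-0.1,"wy":-0.2,"wz":0,"x":0,"y":0,"z":-11,"claw":5}]'

```text
clock: 20.15
position: [0.3969, 0.2513, 0.16]
tool_rot: [3.142, -0.003, 0.574]
force: [0.0, 0.9, -1.8]
grip_width: 0.0161
```

```bash
python3 plan.py 437.8 59 155 33; python3 pic.py q 215 280 60 365 145 60
```

```text
clk 20.15 pos [396.9 251.3 160. ] rpy [180.   -0.2  32.9] F [ 0.   0.9 -1.8] w 16.1 q [-0.94  0.4   0.32  2.08 -0.19  0.68  0.08]
target 437.8 59.0 155.0 33.0 -> xyz [-7.01 18.36  0.48] w [ 0.  -0.2 -0.1]
top off 155 235 scale 5.333333333333333
scene off 305 100 scale 5.333333333333333
```

View pics/scene_q.png

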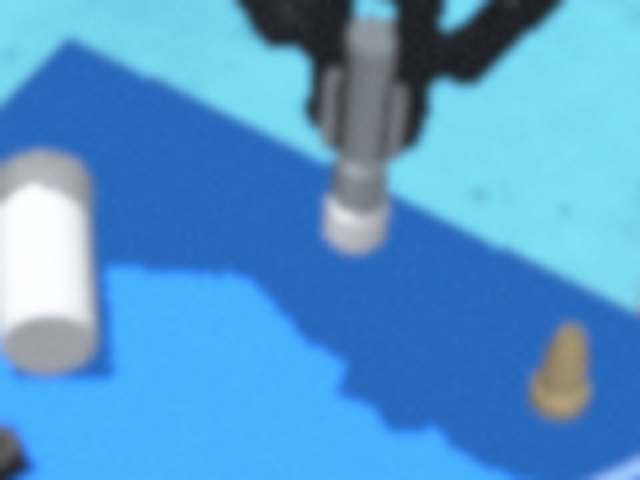

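Tapper held upright. Move over the block.

Emit:
jog_arm --increments '[{"wx":0,"wy":-0.1,"wz":0,"x":-1,"y":2.6,"z":0,"claw":5},{"wx":0,"wy":-0.1,"wz":0,"x":-2.5,"y":6.5,"z":0,"claw":5},{"wx":0,"wy":-0.1,"wz":0,"x":-4,"y":10.5,"z":0,"claw":5},{"wx":0,"wy":-0.1,"wz":0,"x":-5.5,"y":14.5,"z":0,"claw":5},{"wx":0,"wy":-0.2,"wz":0,"x":-6.6,"y":17.3,"z":0,"claw":5},{"wx":0,"wy":-0.2,"wz":0,"x":-7,"y":18.4,"z":0,"claw":5},{"wx":0,"wy":-0.2,"wz":0,"x":-7,"y":18.4,"z":1,"claw":5},{"wx":0,"wy":-0.2,"wz":0,"x":-7,"y":18.4,"z":2,"claw":5}]'

```text
clock: 21.25
position: [0.4368, 0.0592, 0.1369]
tool_rot: [3.141, 0.005, 0.576]
force: [-0.3, -0.1, -1.9]
grip_width: 0.0159
```

```bash
python3 plan.py 437.8 59 120 33; python3 pic.py r 310 270 60 300 215 45
```

```text
clk 21.25 pos [436.8  59.2 136.9] rpy [180.    0.3  33. ] F [-0.3 -0.1 -1.9] w 15.9 q [-0.53  0.41  0.33  2.16 -0.22  0.61  0.53]
target 437.8 59.0 120.0 33.0 -> xyz [0.08 0.08 1.69] w [ 0.   0.3 -0. ]
top off 250 225 scale 5.333333333333333
scene off 255 182 scale 7.111111111111111
```

View pics/scene_r.png

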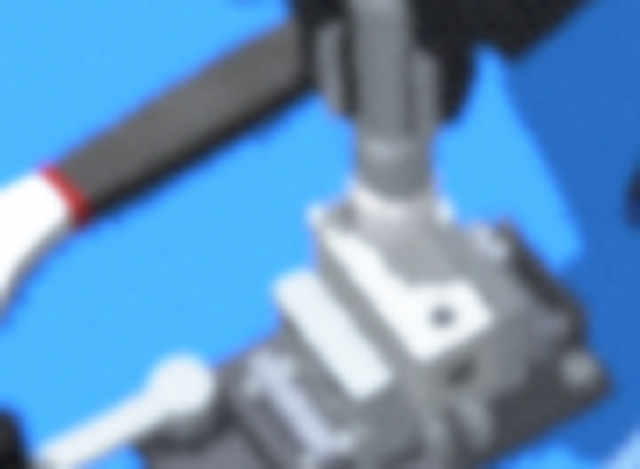

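Emit:
jog_arm --increments '[{"wx":0,"wy":0.3,"wz":0,"x":0.1,"y":0.05,"z":0.8,"claw":5},{"wx":0,"wy":0.3,"wz":0,"x":0.1,"y":0.05,"z":1.6,"claw":5},{"wx":0,"wy":0.3,"wz":0,"x":0.1,"y":0.05,"z":1.75,"claw":5},{"wx":0,"wy":0.3,"wz":0,"x":0.1,"y":0.05,"z":1.75,"claw":5}]'

```text
clock: 21.85
position: [0.4373, 0.059, 0.1191]
tool_rot: [-3.141, 0.001, 0.576]
force: [-0.3, -0.5, -2.0]
grip_width: 0.0159
```

```bash
python3 plan.py 437.8 59 116 33; python3 pic.py s 310 270 60 300 215 45
```

```text
clk 21.85 pos [437.3  59.  119.1] rpy [-1.8e+02  1.0e-01  3.3e+01] F [-0.3 -0.5 -2. ] w 15.9 q [-0.51  0.44  0.31  2.18 -0.24  0.56  0.55]
target 437.8 59.0 116.0 33.0 -> xyz [0.04 0.03 0.31] w [-0.   0.1  0. ]
top off 250 225 scale 5.333333333333333
scene off 255 182 scale 7.111111111111111
```

View pics/scene_s.png

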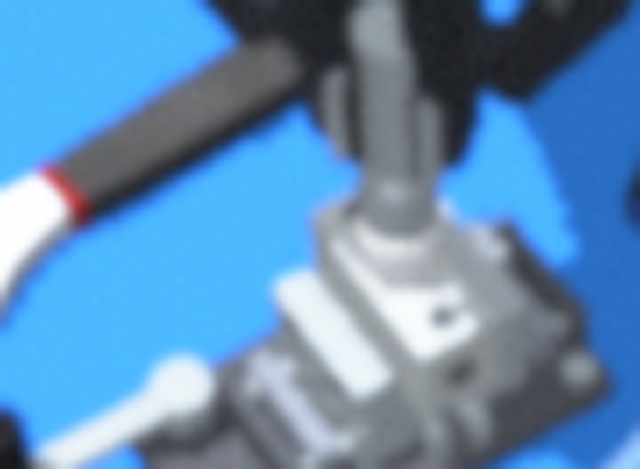

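Emit:
jog_arm --increments '[{"wx":0,"wy":0,"wz":0,"x":0.05,"y":0,"z":0.2,"claw":5},{"wx":0,"wy":0,"wz":0,"x":0.05,"y":0,"z":0.35,"claw":5},{"wx":0,"wy":0,"wz":0,"x":0.05,"y":0,"z":0.45,"claw":5},{"wx":0,"wy":0,"wz":0,"x":0.05,"y":0,"z":0.45,"claw":5}]'

```text
clock: 22.45
position: [0.4381, 0.0593, 0.1149]
tool_rot: [3.141, 0.0, 0.576]
force: [0.8, 0.8, 2.4]
grip_width: 0.0157
```

Emit:
jog_arm --increments '[{"wx":0,"wy":0,"wz":0,"x":0,"y":0,"z":0.1,"claw":5},{"wx":0,"wy":0,"wz":0,"x":0,"y":0,"z":0.15,"claw":5}]'

```text
clock: 22.7
position: [0.4382, 0.0594, 0.1135]
tool_rot: [3.141, -0.0, 0.576]
force: [1.2, 0.4, 5.8]
grip_width: 0.0157
```

Emit:
jog_arm --increments '[{"wx":0,"wy":0,"wz":0,"x":0,"y":0,"z":0.1,"claw":5},{"wx":0,"wy":0,"wz":0,"x":0,"y":0,"z":0.2,"claw":5}]'

```text
clock: 22.95
position: [0.4382, 0.0594, 0.1114]
tool_rot: [3.141, -0.0, 0.576]
force: [-0.8, -0.3, 0.7]
grip_width: 0.0162
```

Emit:
jog_arm --increments '[{"wx":0,"wy":0,"wz":0,"x":0,"y":0,"z":0.1,"claw":5},{"wx":0,"wy":0,"wz":0,"x":0,"y":0,"z":0.2,"claw":5}]'

```text
clock: 23.2
position: [0.4381, 0.0593, 0.1093]
tool_rot: [3.141, 0.0, 0.576]
force: [-0.8, -0.3, 0.4]
grip_width: 0.016
```

```bash
python3 plan.py 437.8 59 104 33; python3 pic.py t 310 270 60 300 225 45
```

```text
clk 23.20 pos [438.1  59.3 109.3] rpy [180.   0.  33.] F [-0.8 -0.3  0.4] w 16.0 q [-0.5   0.46  0.29  2.18 -0.26  0.53  0.56]
target 437.8 59.0 104.0 33.0 -> xyz [-0.05  0.01  0.53] w [ 0.  0. -0.]
top off 250 225 scale 5.333333333333333
scene off 255 192 scale 7.111111111111111
```

View pics/scene_t.png

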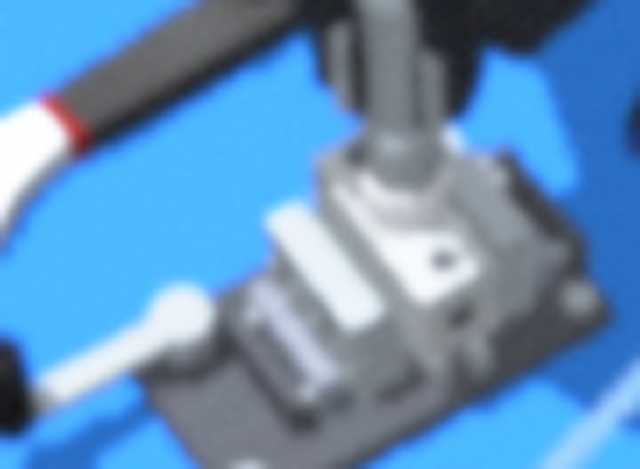

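Emit:
jog_arm --increments '[{"wx":0,"wy":0,"wz":0,"x":0,"y":0,"z":0.1,"claw":5},{"wx":0,"wy":0,"wz":0,"x":0,"y":0,"z":0.2,"claw":5}]'

```text
clock: 23.55
position: [0.4381, 0.0593, 0.1072]
tool_rot: [3.142, 0.0, 0.576]
force: [1.0, 0.3, 1.2]
grip_width: 0.0159
```

Emit:
jog_arm --increments '[{"wx":0,"wy":0,"wz":0,"x":0,"y":0,"z":0.1,"claw":5},{"wx":0,"wy":0,"wz":0,"x":0,"y":0,"z":0.15,"claw":5}]'

```text
clock: 23.8
position: [0.438, 0.0593, 0.1056]
tool_rot: [3.142, 0.0, 0.576]
force: [0.2, 0.2, -0.5]
grip_width: 0.0157
```

Emit:
jog_arm --increments '[{"wx":0,"wy":0,"wz":0,"x":0,"y":0,"z":0.05,"claw":5},{"wx":0,"wy":0,"wz":0,"x":0,"y":0,"z":0.1,"claw":5}]'

```text
clock: 24.05
position: [0.438, 0.0593, 0.1047]
tool_rot: [-3.142, 0.0, 0.576]
force: [-2.5, -0.0, 14.7]
grip_width: 0.016
```

Emit:
jog_arm --increments '[{"wx":0,"wy":0,"wz":0,"x":0,"y":0,"z":0.05,"claw":5},{"wx":0,"wy":0,"wz":0,"x":0,"y":0,"z":0.05,"claw":5}]'

```text
clock: 24.3
position: [0.4382, 0.0593, 0.1047]
tool_rot: [-3.141, -0.0, 0.576]
force: [-3.5, 0.1, 17.0]
grip_width: 0.0161
```

Emit:
jog_arm --increments '[{"wx":0,"wy":0,"wz":0,"x":0,"y":0,"z":0.1,"claw":5},{"wx":0,"wy":0,"wz":0,"x":0,"y":0,"z":0.1,"claw":5}]'

```text
clock: 24.55
position: [0.4384, 0.0593, 0.1046]
tool_rot: [-3.141, -0.001, 0.575]
force: [-6.2, -1.2, 31.2]
grip_width: 0.0161
```

Emit:
jog_arm --increments '[{"wx":0,"wy":0,"wz":0,"x":0,"y":0,"z":-0.3,"claw":5},{"wx":0,"wy":0,"wz":0,"x":0,"y":0,"z":-2,"claw":5},{"wx":0,"wy":0,"wz":0,"x":-1,"y":3,"z":-4,"claw":5},{"wx":0,"wy":0,"wz":0,"x":-3,"y":7,"z":-5,"claw":5},{"wx":0,"wy":0,"wz":0,"x":-6,"y":10,"z":-5,"claw":5},{"wx":0,"wy":0,"wz":0,"x":-8,"y":12,"z":-5,"claw":5}]'

```text
clock: 25.3
position: [0.4359, -0.0867, 0.1545]
tool_rot: [-3.141, -0.001, 0.574]
force: [0.2, -0.5, -2.0]
grip_width: 0.0159
```

```bash
python3 plan.py 437.8 59 104 33; python3 pic.py u 310 270 60 300 230 45
```

```text
clk 25.30 pos [435.9 -86.7 154.5] rpy [-1.80e+02 -1.00e-01  3.29e+01] F [ 0.2 -0.5 -2. ] w 15.9 q [-0.22  0.38  0.35  2.15 -0.21  0.65  0.86]
target 437.8 59.0 104.0 33.0 -> xyz [  8.06 -12.13   5.07] w [-0.  -0.1 -0.1]
top off 250 225 scale 5.333333333333333
scene off 255 197 scale 7.111111111111111
```

View pics/scene_u.png

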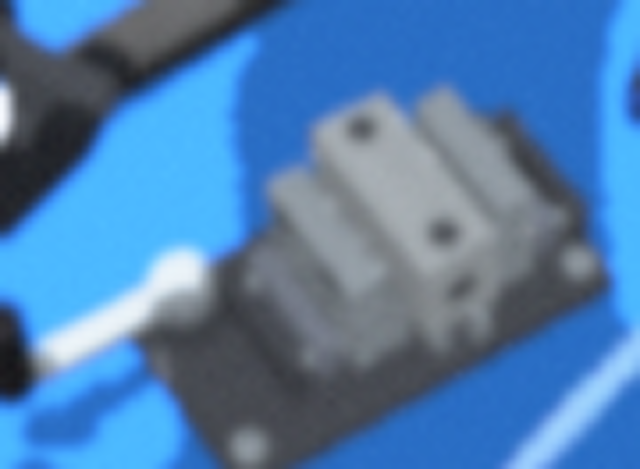

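View pics/top_u.png

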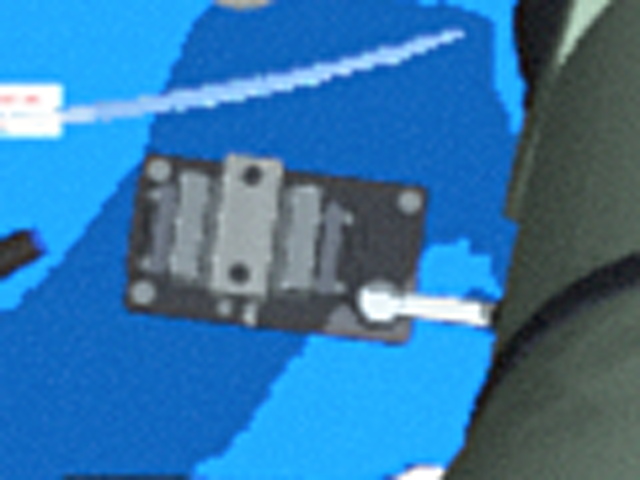

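```bash
python3 - <<'E'
from h import *
fs=bot.grab_frame("scene");ft=bot.grab_frame("top")
S1=lambda u,v:((u+.5)/6.5-.5+240,(v+.5)/6.5-.5+190)
T1=lambda u,v:((u+.5)/7-.5+260,(v+.5)/7-.5+240)
# knob top centre: scene crop s1 (95,335), hub (263,298)
print(onz(fs,S1(95,335),.06)*1000-[1.1,-.4,0], onz(ft,T1(601,304),.06)*1000+[3.2,1.8,0])
S=lambda u,v:((u+.5)/7.111-.5+255,(v+.5)/7.111-.5+197)
P=[onz(fs,S(*q),.057)*1000 for q in((362,127),(445,232))];print(P,np.mean(P,0)-[1.1,-.4,0])
E
python3 plan.py 378 -54 150 33; python3 pic.py v 310 270 60 250 250 60
```

```text
[404.38191155 -52.46106081  60.        ] [401.72742665 -51.80864106  60.        ]
[array([418.26733155,  61.38210234,  57.        ]), array([460.0601593 ,  56.60671652,  57.        ])] [438.06374543  59.39440943  57.        ]
clk 25.50 pos [436.4 -85.  154.4] rpy [-1.80e+02 -1.00e-01  3.29e+01] F [-0.5 -0.2 -2.4] w 16.1 q [-0.22  0.38  0.35  2.15 -0.21  0.65  0.85]
target 378.0 -54.0 150.0 33.0 -> xyz [-3.22 -5.77  0.44] w [-0.  -0.1 -0.1]
top off 250 225 scale 5.333333333333333
scene off 190 205 scale 5.333333333333333
```

View pics/scene_v.png

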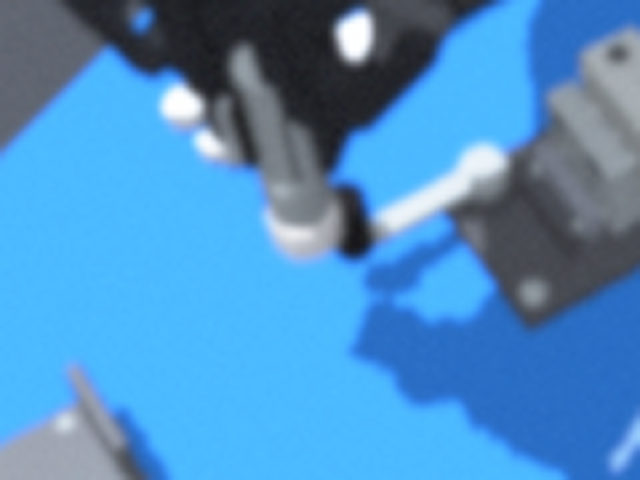

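Emit:
jog_arm --increments '[{"wx":0,"wy":0,"wz":0,"x":-1.5,"y":-2.8,"z":0.2,"claw":5},{"wx":0,"wy":0,"wz":0,"x":-3,"y":-5,"z":0.4,"claw":5},{"wx":0,"wy":0,"wz":0,"x":-3.2,"y":-5.8,"z":0.4,"claw":5},{"wx":0,"wy":0,"wz":0,"x":-3.2,"y":-5.8,"z":0.4,"claw":5}]'

```text
clock: 26.1
position: [0.3788, -0.0522, 0.1506]
tool_rot: [-3.141, -0.002, 0.578]
force: [0.8, 0.2, -1.7]
grip_width: 0.0157
```

```bash
python3 plan.py 378 -54 84 33
```

```text
clk 26.10 pos [378.8 -52.2 150.6] rpy [-1.80e+02 -1.00e-01  3.31e+01] F [ 0.8  0.2 -1.7] w 15.7 q [-0.31  0.3   0.35  2.29 -0.19  0.58  0.77]
target 378.0 -54.0 84.0 33.0 -> xyz [-0.18  0.11  6.66] w [-0.  -0.1  0.1]
```

Emit:
jog_arm --increments '[{"wx":0,"wy":0,"wz":0,"x":-0.2,"y":0,"z":2,"claw":5},{"wx":0,"wy":0,"wz":0,"x":-0.2,"y":0,"z":4,"claw":5},{"wx":0,"wy":0,"wz":0,"x":-0.2,"y":0,"z":5.5,"claw":5},{"wx":0,"wy":0,"wz":0,"x":-0.2,"y":0,"z":6.6,"claw":5},{"wx":0,"wy":0,"wz":0,"x":-0.2,"y":0,"z":6.6,"claw":5}]'

```text
clock: 26.72
position: [0.3773, -0.0534, 0.0841]
tool_rot: [-3.141, -0.001, 0.578]
force: [-0.1, 0.0, -1.0]
grip_width: 0.016
```

```bash
python3 pic.py w 310 270 60 250 250 60
cat > lev.py <<'E'
from h import *
s=bot.observe();p=s["position"]*1000;M=R.from_euler('xyz',s["tool_rot"])
print("clk %.2f"%s["clock"],"pos",np.round(p,1),"F",np.round(s["force"],1),"rpy",np.round(np.degrees(s["tool_rot"]),1),"q",np.round(s["qpos"],2))
ax=np.array([409.5,1.8]);
for a in np.arange(0,1.56,.1):
    t=np.radians(-96.5)+a
    k=ax+55*np.array([np.cos(t),np.sin(t)]);c=k-20*np.array([-np.sin(t),np.cos(t)])
    d=M.inv().apply(np.array([c[0],c[1],84])-p)/10
    print("%.1f"%a,"knob",np.round(k,1),"tapper",np.round(c,1),"d",np.round(d,2))
E
python3 lev.py
```

```text
top off 250 225 scale 5.333333333333333
scene off 190 205 scale 5.333333333333333
clk 26.82 pos [377.5 -53.3  84.8] F [-0.2  0.3 -1.9] rpy [-1.80e+02 -1.00e-01  3.31e+01] q [-0.22  0.44  0.25  2.34 -0.3   0.38  0.87]
0.0 knob [403.3 -52.8] tapper [383.4 -50.6] d [0.64 0.09 0.08]
0.1 knob [408.8 -53.2] tapper [388.8 -52.9] d [0.96 0.58 0.08]
0.2 knob [414.3 -53. ] tapper [394.3 -54.7] d [1.33 1.04 0.08]
0.3 knob [419.7 -52.2] tapper [400. -56.] d [1.74 1.45 0.09]
0.4 knob [425. -51.] tapper [405.9 -56.6] d [2.19 1.82 0.09]
0.5 knob [430.2 -49.1] tapper [411.7 -56.7] d [2.68 2.15 0.09]
0.6 knob [435.2 -46.8] tapper [417.5 -56.2] d [3.19 2.42 0.09]
0.7 knob [439.9 -44. ] tapper [423.3 -55.1] d [3.74 2.65 0.09]
0.8 knob [444.4 -40.7] tapper [428.9 -53.4] d [4.3  2.81 0.09]
0.9 knob [448.4 -37. ] tapper [434.3 -51.2] d [4.87 2.92 0.09]
1.0 knob [452.1 -33. ] tapper [439.5 -48.5] d [5.45 2.98 0.09]
1.1 knob [455.4 -28.5] tapper [444.3 -45.2] d [6.04 2.97 0.09]
1.2 knob [458.2 -23.8] tapper [448.9 -41.5] d [6.62 2.91 0.09]
1.3 knob [460.5 -18.8] tapper [453.  -37.4] d [7.19 2.79 0.1 ]
1.4 knob [462.3 -13.6] tapper [456.7 -32.8] d [7.75 2.61 0.1 ]
1.5 knob [463.6  -8.3] tapper [459.9 -27.9] d [8.29 2.37 0.1 ]
```

View pics/scene_w.png

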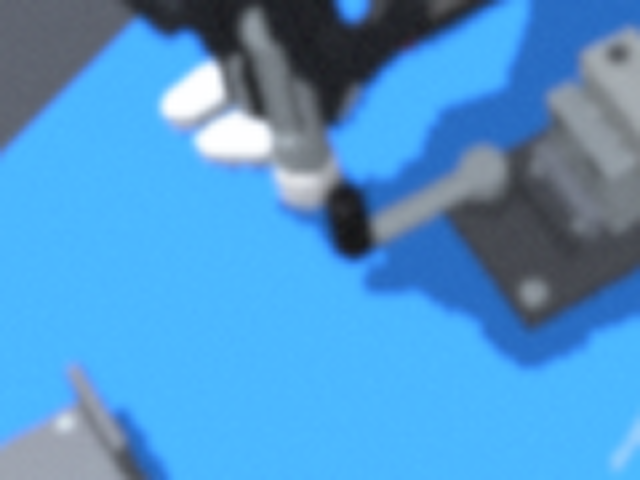

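Emit:
jog_arm --increments '[{"wx":0,"wy":0,"wz":0,"x":0.6,"y":0.1,"z":0.1,"claw":5},{"wx":0,"wy":0,"wz":0,"x":0.95,"y":0.6,"z":0.1,"claw":5},{"wx":0,"wy":0,"wz":0,"x":1.3,"y":1.05,"z":0.1,"claw":5},{"wx":0,"wy":0,"wz":0,"x":1.75,"y":1.45,"z":0.1,"claw":5}]'

```text
clock: 27.32
position: [0.4004, -0.056, 0.0839]
tool_rot: [-3.141, -0.002, 0.578]
force: [-2.6, 0.1, -1.8]
grip_width: 0.0161
```

```bash
python3 lev.py|sed -n '1p;4,18p';python3 pic.py x 310 270 60 250 250 60
```

```text
clk 27.32 pos [400.4 -56.   83.9] F [-2.6  0.1 -1.8] rpy [-1.80e+02 -1.00e-01  3.31e+01] q [-0.21  0.47  0.26  2.29 -0.29  0.41  0.87]
0.2 knob [414.3 -53. ] tapper [394.3 -54.7] d [-0.44 -0.44 -0.01]
0.3 knob [419.7 -52.2] tapper [400. -56.] d [-0.03 -0.02 -0.01]
0.4 knob [425. -51.] tapper [405.9 -56.6] d [ 0.43  0.35 -0.01]
0.5 knob [430.2 -49.1] tapper [411.7 -56.7] d [ 0.91  0.68 -0.01]
0.6 knob [435.2 -46.8] tapper [417.5 -56.2] d [ 1.43  0.95 -0.01]
0.7 knob [439.9 -44. ] tapper [423.3 -55.1] d [ 1.97  1.18 -0.01]
0.8 knob [444.4 -40.7] tapper [428.9 -53.4] d [ 2.53  1.34 -0.01]
0.9 knob [448.4 -37. ] tapper [434.3 -51.2] d [ 3.1   1.45 -0.01]
1.0 knob [452.1 -33. ] tapper [439.5 -48.5] d [ 3.69  1.51 -0.01]
1.1 knob [455.4 -28.5] tapper [444.3 -45.2] d [ 4.27  1.5  -0.01]
1.2 knob [458.2 -23.8] tapper [448.9 -41.5] d [ 4.85  1.44 -0.01]
1.3 knob [460.5 -18.8] tapper [453.  -37.4] d [ 5.42  1.31 -0.  ]
1.4 knob [462.3 -13.6] tapper [456.7 -32.8] d [ 5.98  1.14 -0.  ]
1.5 knob [463.6  -8.3] tapper [459.9 -27.9] d [ 6.52  0.9  -0.  ]
top off 250 225 scale 5.333333333333333
scene off 190 205 scale 5.333333333333333
```

View pics/scene_x.png

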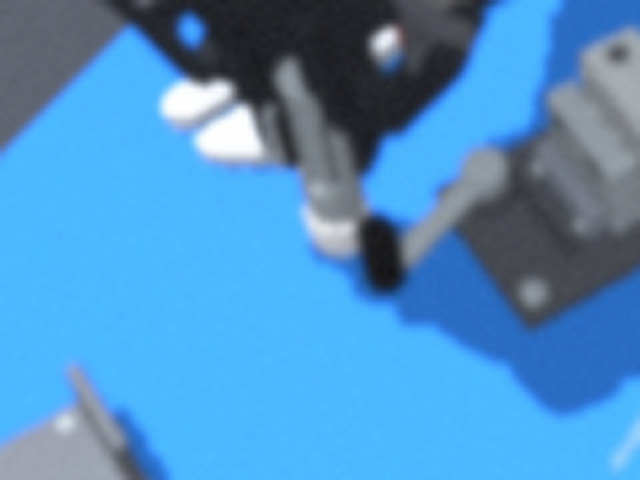

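Lever is turning with a 2.6 N push. Continue.

Emit:
jog_arm --increments '[{"wx":0,"wy":0,"wz":0,"x":0.45,"y":0.35,"z":0,"claw":5},{"wx":0,"wy":0,"wz":0,"x":0.9,"y":0.7,"z":0,"claw":5},{"wx":0,"wy":0,"wz":0,"x":1.4,"y":0.95,"z":0,"claw":5},{"wx":0,"wy":0,"wz":0,"x":2,"y":1.2,"z":0,"claw":5},{"wx":0,"wy":0,"wz":0,"x":2.55,"y":1.35,"z":0,"claw":5},{"wx":0,"wy":0,"wz":0,"x":3.1,"y":1.45,"z":0,"claw":5},{"wx":0,"wy":0,"wz":0,"x":3.7,"y":1.5,"z":0,"claw":5}]'

```text
clock: 28.3
position: [0.4406, -0.0483, 0.084]
tool_rot: [3.141, -0.003, 0.578]
force: [-3.0, -0.7, -2.0]
grip_width: 0.0161
```

```bash
python3 lev.py|sed -n '1p;11,18p';python3 pic.py y 310 270 60 270 250 60
```

```text
clk 28.30 pos [440.6 -48.3  84. ] F [-3.  -0.7 -2. ] rpy [180.   -0.2  33.1] q [-0.23  0.51  0.27  2.2  -0.29  0.47  0.84]
0.9 knob [448.4 -37. ] tapper [434.3 -51.2] d [-0.68 -0.1  -0.  ]
1.0 knob [452.1 -33. ] tapper [439.5 -48.5] d [-0.1  -0.05  0.  ]
1.1 knob [455.4 -28.5] tapper [444.3 -45.2] d [ 0.48 -0.06  0.  ]
1.2 knob [458.2 -23.8] tapper [448.9 -41.5] d [ 1.07 -0.12  0.  ]
1.3 knob [460.5 -18.8] tapper [453.  -37.4] d [ 1.64 -0.24  0.01]
1.4 knob [462.3 -13.6] tapper [456.7 -32.8] d [ 2.19 -0.42  0.01]
1.5 knob [463.6  -8.3] tapper [459.9 -27.9] d [ 2.73 -0.65  0.01]
top off 250 225 scale 5.333333333333333
scene off 210 205 scale 5.333333333333333
```

View pics/scene_y.png

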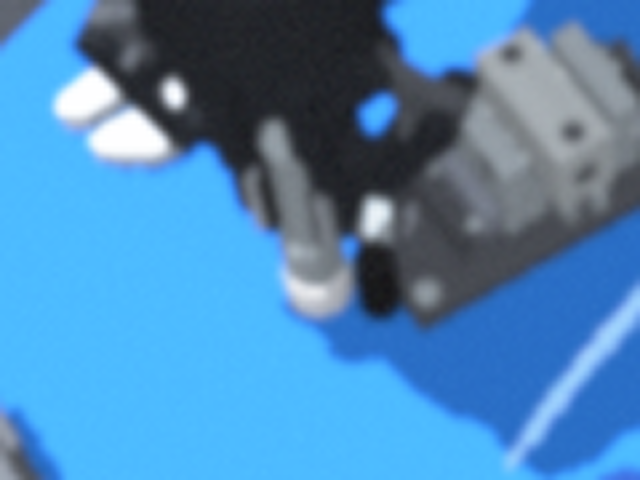

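Emit:
jog_arm --increments '[{"wx":0,"wy":0,"wz":0,"x":0.5,"y":-0.05,"z":0,"claw":5},{"wx":0,"wy":0,"wz":0,"x":1.05,"y":-0.1,"z":0,"claw":5},{"wx":0,"wy":0,"wz":0,"x":1.65,"y":-0.25,"z":0,"claw":5},{"wx":0,"wy":0,"wz":0,"x":2,"y":-0.35,"z":0,"claw":5},{"wx":0,"wy":0,"wz":0,"x":2,"y":-0.35,"z":0,"claw":5}]'

```text
clock: 29.02
position: [0.4566, -0.0338, 0.0842]
tool_rot: [3.14, -0.004, 0.579]
force: [-1.2, 0.9, -2.3]
grip_width: 0.0157
```

Emit:
jog_arm --increments '[{"wx":0,"wy":0,"wz":0,"x":0.15,"y":-0.05,"z":0,"claw":5},{"wx":0,"wy":0,"wz":0,"x":0.2,"y":-0.1,"z":0,"claw":5}]'

```text
clock: 29.28
position: [0.457, -0.0328, 0.0842]
tool_rot: [3.14, -0.003, 0.578]
force: [-5.0, -9.2, 1.8]
grip_width: 0.0155
```

Emit:
jog_arm --increments '[{"wx":0,"wy":0,"wz":0,"x":0.1,"y":-0.05,"z":0,"claw":5},{"wx":0,"wy":0,"wz":0,"x":0,"y":0,"z":0,"claw":5},{"wx":0,"wy":0,"wz":0,"x":-1,"y":1,"z":0,"claw":5},{"wx":0,"wy":0,"wz":0,"x":-1.5,"y":2,"z":-2,"claw":5},{"wx":0,"wy":0,"wz":0,"x":-2,"y":4,"z":-6,"claw":5},{"wx":0,"wy":0,"wz":0,"x":-4,"y":6,"z":-8,"claw":5},{"wx":0,"wy":0,"wz":0,"x":-6,"y":8,"z":-8,"claw":5}]'

```text
clock: 30.15
position: [0.4506, -0.1342, 0.1656]
tool_rot: [3.138, -0.005, 0.578]
force: [1.0, -0.1, -2.5]
grip_width: 0.016
```

```bash
python3 plan.py 396.9 251.3 165 33;python3 pic.py z 310 270 60 280 240 60
```

```text
clk 30.15 pos [ 450.6 -134.2  165.6] rpy [179.8  -0.3  33.1] F [ 1.  -0.1 -2.5] w 16.0 q [-0.12  0.39  0.36  2.08 -0.21  0.7   0.96]
target 396.9 251.3 165.0 33.0 -> xyz [ 16.56 -35.23   0.04] w [ 0.2 -0.3  0.1]
top off 250 225 scale 5.333333333333333
scene off 220 195 scale 5.333333333333333
```

View pics/scene_z.png

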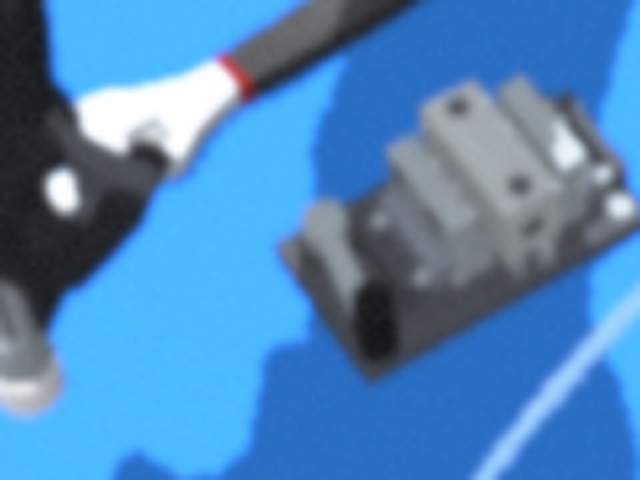

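View pics/top_z.png

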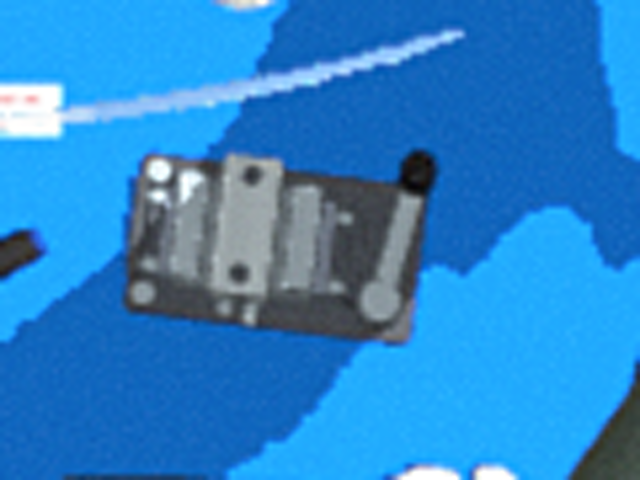

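Emit:
jog_arm --increments '[{"wx":0,"wy":0,"wz":0,"x":1,"y":-2.1,"z":0,"claw":5},{"wx":0,"wy":0,"wz":0,"x":2.8,"y":-6,"z":0,"claw":5},{"wx":0,"wy":0,"wz":0,"x":4.7,"y":-10,"z":0,"claw":5},{"wx":0.1,"wy":-0.1,"wz":0,"x":7,"y":-15,"z":0,"claw":5},{"wx":0.2,"wy":-0.3,"wz":0,"x":9.4,"y":-20,"z":0,"claw":5},{"wx":0.2,"wy":-0.3,"wz":0,"x":11.8,"y":-25,"z":0,"claw":5},{"wx":0.2,"wy":-0.3,"wz":0,"x":14.1,"y":-30,"z":0,"claw":5},{"wx":0.2,"wy":-0.3,"wz":0,"x":16,"y":-34,"z":0,"claw":5},{"wx":0.2,"wy":-0.3,"wz":0,"x":16.6,"y":-35.2,"z":0,"claw":5},{"wx":0.2,"wy":-0.3,"wz":0,"x":16.6,"y":-35.2,"z":2,"claw":5}]'

```text
clock: 31.5
position: [0.3981, 0.2509, 0.1446]
tool_rot: [-3.14, -0.0, 0.576]
force: [-0.1, -0.4, -2.5]
grip_width: 0.0154
```

```bash
python3 plan.py 396.5 250.9 52 33;python3 pic.py aa 310 270 60 365 155 60
```

```text
clk 31.50 pos [398.1 250.9 144.6] rpy [-179.9   -0.    33. ] F [-0.1 -0.4 -2.5] w 15.4 q [-0.91  0.43  0.28  2.09 -0.19  0.65  0.08]
target 396.5 250.9 52.0 33.0 -> xyz [-0.14 -0.08  9.26] w [-0.1 -0.  -0. ]
top off 250 225 scale 5.333333333333333
scene off 305 110 scale 5.333333333333333
```

View pics/scene_aa.png

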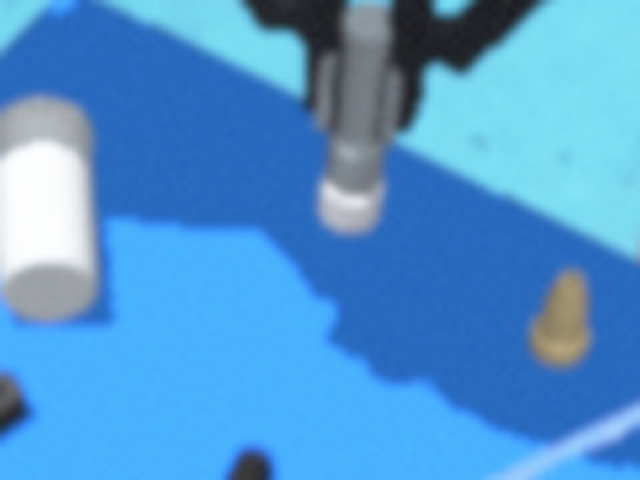

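View pics/top_aa.png

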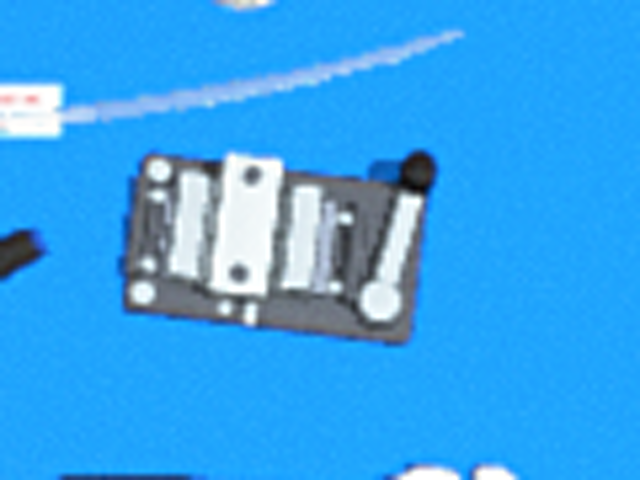

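Emit:
jog_arm --increments '[{"wx":-0.1,"wy":0,"wz":0,"x":-0.15,"y":-0.1,"z":2.5,"claw":5},{"wx":-0.1,"wy":0,"wz":0,"x":-0.15,"y":-0.1,"z":5,"claw":5},{"wx":-0.1,"wy":0,"wz":0,"x":-0.15,"y":-0.1,"z":7.5,"claw":5},{"wx":-0.1,"wy":0,"wz":0,"x":-0.15,"y":-0.1,"z":9,"claw":5},{"wx":-0.1,"wy":0,"wz":0,"x":-0.15,"y":-0.1,"z":9.3,"claw":5},{"wx":-0.1,"wy":0,"wz":0,"x":-0.15,"y":-0.1,"z":9.3,"claw":5}]'

```text
clock: 32.35
position: [0.3953, 0.2486, 0.0505]
tool_rot: [3.14, 0.004, 0.574]
force: [-0.1, -0.1, -1.8]
grip_width: 0.0155
```

Emit:
jog_arm --increments '[{"wx":0,"wy":0,"wz":0,"x":0,"y":0,"z":0.2,"claw":5},{"wx":0,"wy":0,"wz":0,"x":0,"y":0,"z":0.3,"claw":5}]'

```text
clock: 32.6
position: [0.3955, 0.2488, 0.0479]
tool_rot: [3.14, 0.003, 0.574]
force: [-1.4, -0.1, 11.3]
grip_width: 0.0157
```

Emit:
jog_arm --increments '[{"wx":0.1,"wy":0.2,"wz":0,"x":0,"y":0,"z":-0.05,"claw":5},{"wx":0.1,"wy":0.2,"wz":0,"x":0,"y":0,"z":-0.05,"claw":30},{"wx":0.1,"wy":0.2,"wz":0,"x":0,"y":0,"z":-0.05,"claw":45},{"wx":0.1,"wy":0.2,"wz":0,"x":0,"y":0,"z":-0.05,"claw":50},{"wx":0.1,"wy":0.2,"wz":0,"x":0,"y":0,"z":-0.05,"claw":50}]'

```text
clock: 33.22
position: [0.3955, 0.2488, 0.0484]
tool_rot: [-3.141, -0.0, 0.574]
force: [0.4, -0.9, -0.4]
grip_width: 0.0423
```

```bash
python3 plan.py 396.5 250.9 52 33;python3 pic.py bb 310 270 60 365 165 60
```

```text
clk 33.23 pos [395.5 248.8  48.4] rpy [-180.    -0.    32.9] F [ 0.4 -0.9 -0.4] w 42.3 q [-0.83  0.6   0.19  2.15 -0.27  0.42  0.15]
target 396.5 250.9 52.0 33.0 -> xyz [ 0.2  -0.12 -0.36] w [-0.  -0.  -0.1]
top off 250 225 scale 5.333333333333333
scene off 305 120 scale 5.333333333333333
```

View pics/scene_bb.png

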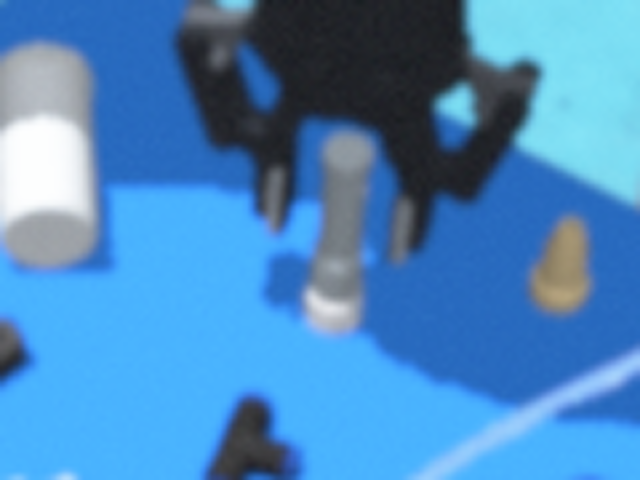

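Tapper stands. Rise straight up.

Emit:
jog_arm --increments '[{"wx":0,"wy":0,"wz":0,"x":0,"y":0,"z":-1.5,"claw":50},{"wx":0,"wy":0,"wz":0,"x":0,"y":0,"z":-4,"claw":50},{"wx":0,"wy":0,"wz":0,"x":0,"y":0,"z":-8,"claw":50},{"wx":0,"wy":0,"wz":0,"x":0,"y":0,"z":-13,"claw":50},{"wx":0,"wy":0,"wz":0,"x":0,"y":0,"z":-17,"claw":50},{"wx":0,"wy":0,"wz":0,"x":0,"y":0,"z":-20,"claw":50},{"wx":0,"wy":0,"wz":0,"x":0,"y":-10,"z":-20,"claw":50},{"wx":0,"wy":0,"wz":0,"x":0,"y":-14,"z":-20,"claw":50},{"wx":0,"wy":0,"wz":0,"x":0,"y":-14,"z":-20,"claw":50}]'

```text
clock: 34.45
position: [0.317, 0.3689, 0.2493]
tool_rot: [-3.14, -0.001, 0.578]
force: [0.1, -0.4, 0.3]
grip_width: 0.0428
```

```bash
python3 plan.py;python3 - <<'E'
from workcell import bot
import cv2
for n in("scene","top"):
    cv2.imwrite(f"pics/{n}_end.png",bot.grab_frame(n)["pixels"][:,:,::-1])
E
python3 pic.py cc 310 270 60 300 230 45
```

```text
clk 34.45 pos [317.  368.9 249.3] rpy [-179.9   -0.    33.1] F [ 0.1 -0.4  0.3] w 42.8 q [-1.21  0.29  0.29  1.95 -0.1   0.92 -0.3 ]
top off 250 225 scale 5.333333333333333
scene off 255 197 scale 7.111111111111111
```

View pics/scene_end.png

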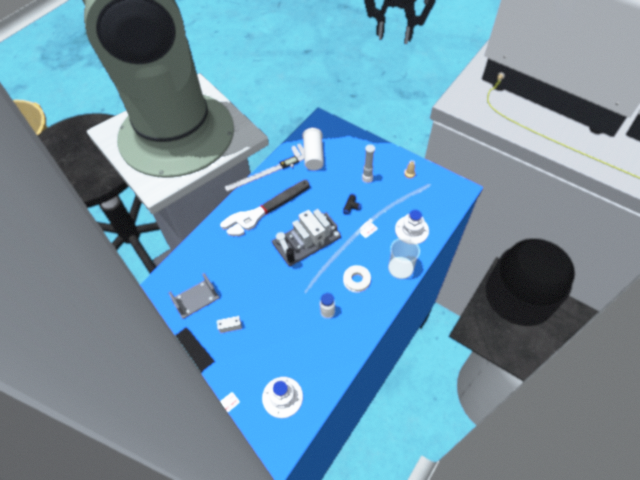

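View pics/top_end.png

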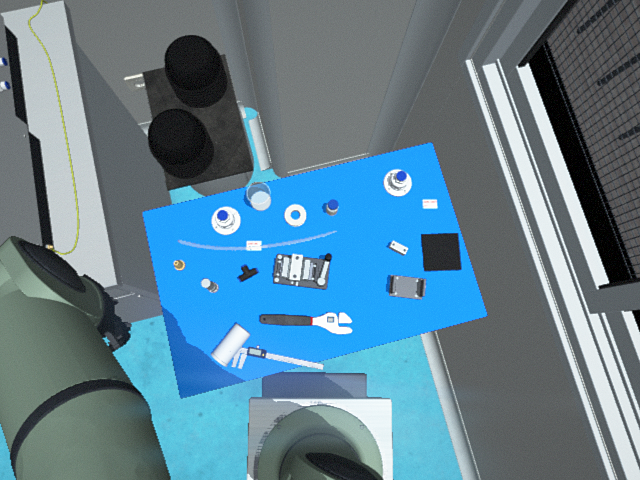

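View pics/scene_cc.png

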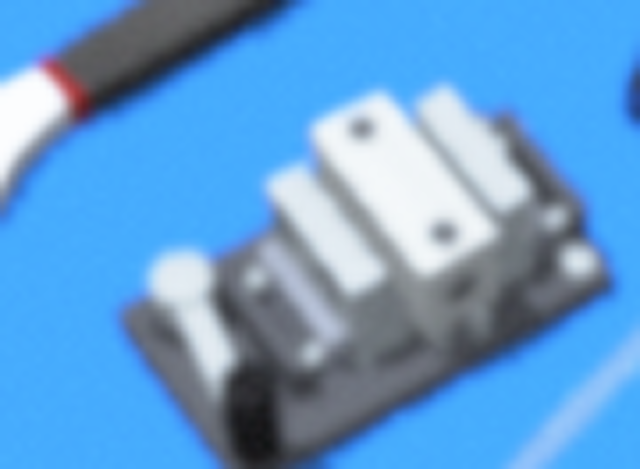

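Run:
```python
from h import *
ft=bot.grab_frame("top")
S=lambda u,v:((u+.5)/5.3333-.5+250,(v+.5)/5.3333-.5+225)
k1=onz(ft,S(418,169),.06)[:2]*1000;k0=onz(ft,S(512,311),.06)[:2]*1000
print(k0,k1)
c=np.linalg.norm(k1-k0);print("angle from chord",2*np.arcsin(c/110))
```

```text
[398.73845926 -53.97736311] [458.09290853 -14.77171077]
angle from chord 1.406426409940992
```

Lever at about 1.4 rad, so it is locked. Handing in.

```bash
python3 -c "
from workcell import bot
print(bot.job_done())"
```

```text
the job is handed in; nothing more can be done
None
```

The job is done and handed in at about 34.5 s of the 72 s allowed; no verdict was reported.

- **Block:** I lifted it from the rack by its long sides, put it down on the pad, took it again by its two ends and let go of it level in the vise mouth. I then drove it down with the tapper. It stopped hard, with 31 N read at the wrist, when the tapper face was at z = 56.8 mm (57 mm expected). Both port marks had moved down equally in the picture, so it sits level along its length.
- **Lever:** I pushed it round with the tapper, still in hand, until it met the stop at about 10 N. From the picture it turned about 1.41 rad, against 1.40 rad for the end stop.
- **Tapper:** It stands upright within about 2 mm of where it was. The last pictures show the other things where they were, and the arm is clear of everything.

**Disagreements in the checks:**
- The two cameras differed by about 4 to 5 mm. I corrected both using the positions where the gripper had closed on the block.
- The block sits about 1.5 to 2.5 mm off centre along the jaws. It is within the jaws and on both parallels, so I left it.

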